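# Unlock the scent crate and pull the ordered bottles

## Robot

A 7-joint arm with a two-finger parallel gripper is mounted at the origin on the work surface. World frame = base frame: x ahead of the robot, y to its left, z up, the work surface at z = 0. Lengths are in m, angles in rad, forces in N, time in s.
With the tool pointing down it reaches from about 0.4 to 0.85 m from the base axis. Payload 4.4 kg.
Tool frame: the origin (TCP) lies between the finger pads; the fingertips stand 17 mm ahead of it and the grasp point (between the pads) lies 2 mm behind it; z points along the fingers, y is the line along which they close (so a half turn about z gives the same grasp; the last joint's range is limited). The gripper opens to 94 mm and grips with 3 to 60 N. Pads are 16 mm wide; open, the fingers measure 119 mm over their backs; the gripper's body (75 mm by 177 mm) begins 78 mm behind the grasp point.
Start: joints at [1.207, 0.628, 0.038, 1.517, -0.027, 0.996, -0.02], TCP at [0.191, -0.621, 0.222] pointing down, gripper open.
Joint ranges: [-3.06, 3.06], [-0.37, 2.12], [-1.25, 1.32], [0.18, 2.47], [-1.1, 4.24], [0.23, 1.98], [-2.94, 2.94]. Speed limits (rad/s): [2.57, 2.57, 3.14, 3.14, 3.14, 3.14, 3.14].

## Interface

Orientations are given as a unit quaternion [x, y, z, w].
In Python, from cell import manip, cams, order gives the robot as it stands. The module is installed in compiled form; this text tells all that it offers.
- The arm moves only by the tool step_arm, never from a script. Its argument "series" is a list of rows, each a list of 7 numbers: the turn, a rotation vector about the tool's x, y, z in degrees, then the shift along the tool's x, y, z in m, then the opening, from 0 (shut) to 1 (fully open). In form: [[wx, wy, wz, x, y, z, claw], ...]. A call has 1 to 12 rows; each row is the pose to reach, as a shift and turn from the pose commanded when the call began, along the tool's axes at that moment; what a row does not reach only later rows make up. A row lasts 1/10 s, in which the tool goes at most 50 mm and 8.59 degrees, less where a joint would pass 70% of its speed; a pose out of reach is approached as far as the arm can. A call with a gripper value outside its range is refused whole. The fingers move at their own pace and stop on an object; "squeeze" is the grip in N (left out, the last holds). Time passes only in rows, so rows that repeat a pose let the fingers close. It gives the time, the measured TCP pose, the force, the opening and the grip force at its end, in the units of the state.
- manip.get_obs(): the state, without advancing time (a new reading comes with each control period).
- cams.capture(name): name is "side" or "top"; returns a dict with "color" (400x640x3 uint8, red, green, blue), "range_z" (400x640 float32, m along the optical axis (not along the pixel's ray), 0 where there is no reading), "fx", "fy", "cx", "cy" (pixels), "k1" (the pictures are not rectified: a ray, as slopes to the right and down, at radius r is drawn at 1 + k1 r^2 times it, then the intrinsics apply), "rvec" (rotation vector, rad) and "tvec" (3), from world to camera coordinates, as OpenCV has them. Camera axes: x right, y down, z forward; pixel columns grow to the right and rows downward; lengths in m; the calibration is good to about 2 mm. A picture is of the moment at which its call begins.
- order.job_done(): hands the job in; it is judged then, once.
The state is a dict: "clock": time; "joints": joint angles; "dq": joint speeds; "tau": joint torques, N m; "ee_pos": TCP position; "ee_rot": TCP orientation; "contact_force": force on the tool from outside, world axes, zero at the start; "ft_torque": the same for the moment, N m; "opening": opening from 0.0 (shut) to 1.0 (fully open); "gripper_force": force on a finger pad.
Only numpy, scipy, OpenCV 4.12 (cv2) and the standard library are available. Lean on these libraries where they do the work, as an engineer would, in place of code of your own. Each camera call takes 0.05 s, during which the arm holds its last target. There are 200 camera calls.

## Task

Open the scent crate: with the pick under one end, lift each split ring out of its groove (no fingers on a seated ring) and leave it in the black dish; only then lift out the hold-down bar and lay it flat on the counter, blue post up. After that stand all orange-capped bottles upright in the wooden tray, leave the black-capped ones standing in the crate, and end with the pick on its cork mat; tip no bottle and leave the vial, candle jar and card box alone.

Things in the scene. Friction and masses are not known exactly. Their poses are not given: they have to be found in the camera images.
- crate: Fixed wooden crate, origin under its centre, x across (away from the robot), y along. Outside 137 (x) by 197 (y) mm, walls 8 thick, 68 high, floor top 8 mm up. Bottles in two rows (x = -30, +30) of three (y = -60, 0, 60); one cell may be empty. At each y end a grey pillar 96 mm wide carries a ring seat; pillars are at most 134 mm high.
- pick_tip (a point): Tip of the pick: end of its upturned steel foot, 7 mm thick. Seen from pick_grip the straight round shank (7 mm) runs at handle height from x = 15 to 95 mm, then the foot rises 30 degrees to the tip at (130, 0, 20) mm.
- pick_grip (a point): Retaining-ring pick lying flat on its mat; point on the centre line of its red handle, 15 mm behind the handle's front end, 10 mm above its underside. x points along it to the tip, z up. Handle 100 mm long (x = -85 to +15), 22 wide (y), 20 high. About 0.12 kg. Knocked aside, it stays flat.
- pick_mat: Fixed cork mat on which the pick lies at the start and must lie at the end, 150 (x) by 60 (y) by 3 mm, origin under its centre. The mat with an order pad, on the other side, is a different one.
- ring_dish: Fixed black shallow dish for the rings, 170 by 170 mm, walls 5 mm thick, rim 10 mm and floor about 5 mm above the counter; origin under its centre.
- order_tray: Fixed dark wooden tray for the ordered bottles, 160 by 160 mm, walls 6 mm thick, rim 22 mm and floor about 6 mm above the counter; origin under its centre.
- bar_grip (a point): Grip point on the hold-down bar's blue post (22 mm square, its top 92 mm above the bar's underside), 75 mm above the underside. Aluminium bar 257 long (y), 24 wide (x), 12 mm thick, 0.3 kg, lying between the two rows of caps; its ends sit in channels (1 to 3 mm play) under the rings. With the rings off it lifts straight up; it stands stably on its underside.
- crate_left_seat (a point): Centre of the left ring seat (crate y = +146.5 mm) at a seated ring's underside, 120 mm above the counter; axes as the crate's. Wall of inner radius 42, 9 high, open to -x; a lip 3.5 mm above the ring covers its rearmost 4 mm (+x), so the -x end lifts first. Under the ring ends it is free 45 mm deep, open to -x, for y = -30 to 30 and x below 15: a pick runs in along +x.
- ring_left_center (a point): Brass split ring of the left seat (None if absent: seat already free). Rigid, outside 80, inside 60 mm diameter, 6 thick, 0.06 kg; point at its centre, half-way up; z its axis. 50-degree gap at -x; each end has a 12 mm lug at x = -26.5, y = +-14. Beside a lug (y = +-23, ring spans x = -33 to -19) a pick lifts it from below; it then hangs on the pick's foot.
- crate_right_seat (a point): Centre of the right ring seat (crate y = -146.5 mm) at a seated ring's underside, 120 mm above the counter; axes as the crate's. Wall of inner radius 42, 9 high, open to -x; a lip 3.5 mm above the ring covers its rearmost 4 mm (+x), so the -x end lifts first. Under the ring ends it is free 45 mm deep, open to -x, for y = -30 to 30 and x below 15: a pick runs in along +x.
- ring_right_center (a point): Brass split ring of the right seat (None if absent: seat already free). Rigid, outside 80, inside 60 mm diameter, 6 thick, 0.06 kg; point at its centre, half-way up; z its axis. 50-degree gap at -x; each end has a 12 mm lug at x = -26.5, y = +-14. Beside a lug (y = +-23, ring spans x = -33 to -19) a pick lifts it from below; it then hangs on the pick's foot.
- orange_a_cap (a point): Amber bottle, orange cap; ordered, goes to the tray; None if absent (2 or 3 are there). Point at the cap's centre, 113 mm above the base; z up. Body 59 mm diameter, 85 tall; neck 26; cap 28 mm diameter, 28 tall, with a 10 mm nozzle 15 high on top; 142 mm tall, 0.17 to 0.33 kg. Starts on the crate floor, tight among its neighbours and the walls.
- orange_b_cap (a point): Amber bottle, orange cap; ordered, goes to the tray; None if absent (2 or 3 are there). Point at the cap's centre, 113 mm above the base; z up. Body 59 mm diameter, 85 tall; neck 26; cap 28 mm diameter, 28 tall, with a 10 mm nozzle 15 high on top; 142 mm tall, 0.17 to 0.33 kg. Starts on the crate floor, tight among its neighbours and the walls.
- orange_c_cap (a point): Amber bottle, orange cap; ordered, goes to the tray; None if absent (2 or 3 are there). Point at the cap's centre, 113 mm above the base; z up. Body 59 mm diameter, 85 tall; neck 26; cap 28 mm diameter, 28 tall, with a 10 mm nozzle 15 high on top; 142 mm tall, 0.17 to 0.33 kg. Starts on the crate floor, tight among its neighbours and the walls.
- black_a_cap (a point): Amber bottle, black cap; not ordered, stays in the crate. Point at the cap's centre, 113 mm above the base; z up. Body 59 mm diameter, 85 tall; neck 26; cap 28 mm diameter, 28 tall, with a 10 mm nozzle 15 high on top; 142 mm tall, 0.17 to 0.33 kg. Starts on the crate floor, tight among its neighbours and the walls.
- black_b_cap (a point): Amber bottle, black cap; not ordered, stays in the crate. Point at the cap's centre, 113 mm above the base; z up. Body 59 mm diameter, 85 tall; neck 26; cap 28 mm diameter, 28 tall, with a 10 mm nozzle 15 high on top; 142 mm tall, 0.17 to 0.33 kg. Starts on the crate floor, tight among its neighbours and the walls.
- black_c_cap (a point): Amber bottle, black cap; not ordered, stays in the crate. Point at the cap's centre, 113 mm above the base; z up. Body 59 mm diameter, 85 tall; neck 26; cap 28 mm diameter, 28 tall, with a 10 mm nozzle 15 high on top; 142 mm tall, 0.17 to 0.33 kg. Starts on the crate floor, tight among its neighbours and the walls.
- sample_vial_mid (a point): Bystander: small amber vial, 40 mm diameter, 80 mm tall, point half-way up.
- candle_jar_mid (a point): Bystander: white candle jar, 70 mm diameter, 80 mm tall, point half-way up.
- card_box_mid (a point): Bystander: cardboard box, 90 by 60 by 50 mm, point half-way up.
Things that resemble listed ones, but are neither listed nor needed, are in the scene too. What is shaped like the part that bears orange_a_cap but yellow is not meant.

How it is judged:
On the way, in this order (a step that is already met when the one before it is completed fails the run):
1. every ring is in the ring dish, off the pick, with the hold-down bar still in the crate (x of ring_left_center in the frame of ring_dish between -0.075 and 0.075 m and y of ring_left_center in the frame of ring_dish between -0.075 and 0.075 m and height (world z) of each of ring_left_center, ring_right_center below 0.03 m and contact force between each of ring_left, ring_right and pick below 0.05 N and x of ring_right_center in the frame of ring_dish between -0.075 and 0.075 m and y of ring_right_center in the frame of ring_dish between -0.075 and 0.075 m and z of bar_grip in the frame of crate above 0.17 m and horizontal distance between bar_grip and crate below 0.02 m), for 0.2 s.
2. the hold-down bar lies flat on the counter, blue post up, with the ordered bottles still in the crate (height (world z) of bar_grip between 0.06 and 0.097 m and angle between bar_grip's own z axis and vertical below 0.12 rad and x of orange_a_cap in the frame of crate between -0.055 and 0.055 m and y of orange_a_cap in the frame of crate between -0.085 and 0.085 m and z of orange_a_cap in the frame of crate between 0.09 and 0.14 m and angle between each of orange_a_cap, orange_b_cap, orange_c_cap's own z axis and vertical below 0.1 rad and x of orange_b_cap in the frame of crate between -0.055 and 0.055 m and y of orange_b_cap in the frame of crate between -0.085 and 0.085 m and z of orange_b_cap in the frame of crate between 0.09 and 0.14 m and x of orange_c_cap in the frame of crate between -0.055 and 0.055 m and y of orange_c_cap in the frame of crate between -0.085 and 0.085 m and z of orange_c_cap in the frame of crate between 0.09 and 0.14 m), for 0.2 s.
At the end, for the whole second after the job is handed in: Rings in the dish (centre within 75 mm of its centre in x and y, below 30 mm), off the pick; bar flat on the counter; orange bottles upright on the tray floor (within 60 mm of its centre in x and y), black ones upright in the crate; pick grip point on its mat (80 mm along, 40 mm across) (x of ring_left_center in the frame of ring_dish between -0.075 and 0.075 m and y of ring_left_center in the frame of ring_dish between -0.075 and 0.075 m and height (world z) of each of ring_left_center, ring_right_center below 0.03 m and contact force between each of ring_left, ring_right and pick below 0.05 N and x of ring_right_center in the frame of ring_dish between -0.075 and 0.075 m and y of ring_right_center in the frame of ring_dish between -0.075 and 0.075 m and height (world z) of bar_grip between 0.06 and 0.097 m and angle between bar_grip's own z axis and vertical below 0.12 rad and x of orange_a_cap in the frame of order_tray between -0.06 and 0.06 m and y of orange_a_cap in the frame of order_tray between -0.06 and 0.06 m and z of orange_a_cap in the frame of order_tray between 0.1 and 0.13 m and angle between each of orange_a_cap, orange_b_cap, orange_c_cap, black_a_cap, black_b_cap, black_c_cap's own z axis and vertical below 0.1 rad and x of orange_b_cap in the frame of order_tray between -0.06 and 0.06 m and y of orange_b_cap in the frame of order_tray between -0.06 and 0.06 m and z of orange_b_cap in the frame of order_tray between 0.1 and 0.13 m and x of orange_c_cap in the frame of order_tray between -0.06 and 0.06 m and y of orange_c_cap in the frame of order_tray between -0.06 and 0.06 m and z of orange_c_cap in the frame of order_tray between 0.1 and 0.13 m and x of black_a_cap in the frame of crate between -0.05 and 0.05 m and y of black_a_cap in the frame of crate between -0.08 and 0.08 m and z of black_a_cap in the frame of crate between 0.1 and 0.13 m and x of black_b_cap in the frame of crate between -0.05 and 0.05 m and y of black_b_cap in the frame of crate between -0.08 and 0.08 m and z of black_b_cap in the frame of crate between 0.1 and 0.13 m and x of black_c_cap in the frame of crate between -0.05 and 0.05 m and y of black_c_cap in the frame of crate between -0.08 and 0.08 m and z of black_c_cap in the frame of crate between 0.1 and 0.13 m and x of pick_grip in the frame of pick_mat between -0.08 and 0.08 m and y of pick_grip in the frame of pick_mat between -0.04 and 0.04 m and height (world z) of pick_grip below 0.022 m); the robot touches nothing.
It fails at once if a ring is touched by the fingers while it is still in its groove ((horizontal distance between ring_left_center and crate_left_seat below 0.012 m and z of ring_left_center in the frame of crate below 0.135 m and contact force between the fingers and ring_left above 0.5 N) or (horizontal distance between ring_right_center and crate_right_seat below 0.012 m and z of ring_right_center in the frame of crate below 0.135 m and contact force between the fingers and ring_right above 0.5 N)).
It fails at once if the vial, the candle jar or the card box is moved more than 2 cm (distance of any of sample_vial_mid, candle_jar_mid, card_box_mid from where it was at the start of the episode above 0.02 m).
It fails at once if a bottle is tipped over (angle between any of orange_a_cap, orange_b_cap, orange_c_cap, black_a_cap, black_b_cap, black_c_cap's own z axis and vertical above 0.7 rad).
Of orange_a, orange_b, orange_c only 2 to 3 are there at a start; the rules pass over those that are not, and their reading is None.
Of ring_left, ring_right only 1 to 2 are there at a start; the rules pass over those that are not, and their reading is None.
At some moment in a run one of pick may be knocked a few centimetres aside while the robot is not near it.
It also fails if it takes over 210 s, if anything falls off the work surface, if the arm or the gripper's body presses on something with over 40 N, if the wrist force passes 120 N, or if a joint passes its speed limit or range.

## Working session

There is one attempt and no reset: what is moved stays moved. The work goes in short steps, Python scripts to look and compute and a tool call to move; the robot and the scene stay as the last step left them, time stands still between calls to the robot, and variables do not carry over. Pictures are saved under pics/ and viewed, at most 14 in all, crops included, and the job is handed in when it is done.

Besides the shell and the picture viewer there is one more tool, called after "Call:" as name([rows], argument=value, ...), one row to a line, values as JSON. step_arm: Moves the arm, as the interface text tells. Its arguments: {"type":"object","properties":{"series":{"type":"array","items":{"type":"array","items":{"type":"number"}}},"squeeze":{"type":"number"}},"required":["series"]}

```bash
mkdir -p pics; cat > h.py <<'E'
import numpy as np, cv2
from scipy.spatial.transform import Rotation as R
from cell import manip, cams, order
def cap(n):
    c=cams.capture(n); c['R']=R.from_rotvec(np.ravel(c['rvec'])).as_matrix(); c['t']=np.ravel(c['tvec']); return c
def save(c,fn,box=None,s=1):
    im=c['color'][:,:,::-1]
    if box: im=im[box[1]:box[3],box[0]:box[2]]
    cv2.imwrite('pics/'+fn,cv2.resize(im,None,fx=s,fy=s,interpolation=cv2.INTER_CUBIC))
def ray(c,u,v):
    d=np.array([(u-c['cx'])/c['fx'],(v-c['cy'])/c['fy']]); p=d.copy()
    for _ in range(20): p=d/(1+c['k1']*(p@p))
    return np.array([p[0],p[1],1.])
def pz(c,u,v,z):   # pixel -> world at height z
    o=-c['R'].T@c['t']; d=c['R'].T@ray(c,u,v); return o+d*(z-o[2])/d[2]
def pd(c,u,v):     # pixel -> world by depth
    return c['R'].T@(ray(c,u,v)*c['range_z'][int(round(v)),int(round(u))]-c['t'])
def proj(c,P):
    q=c['R']@np.asarray(P)+c['t']; p=q[:2]/q[2]; p=p*(1+c['k1']*(p@p)); return np.array([p[0]*c['fx']+c['cx'],p[1]*c['fy']+c['cy']])
def cloud(c):
    H,W=c['range_z'].shape; u,v=np.meshgrid(np.arange(W),np.arange(H))
    d=np.stack([(u-c['cx'])/c['fx'],(v-c['cy'])/c['fy']],-1); p=d.copy()
    for _ in range(20): p=d/(1+c['k1']*(p**2).sum(-1,keepdims=True))
    P=np.concatenate([p,np.ones((H,W,1))],-1)*c['range_z'][...,None]
    return (P-c['t'])@c['R']
E
python3 - <<'E'
from h import *
np.set_printoptions(precision=4,suppress=True)
for n in('top','side'):
    c=cap(n); save(c,n+'0.png',s=1.25); print(n,c['fx'],c['k1'],-c['R'].T@c['t']); print(c['R'])
print(manip.get_obs())
E
```

```text
top 364.64284655242096 -0.03405013549087527 [0.5156 0.0049 1.0984]
[[ 0.0106 -0.9999 -0.0051]
 [-0.9969 -0.0101 -0.0777]
 [ 0.0777  0.0059 -0.997 ]]
side 434.9786841273343 0.005518795806256261 [0.0708 0.641  0.7905]
[[-0.7704 -0.6373 -0.0162]
 [-0.3884  0.4893 -0.7808]
 [ 0.5056 -0.5953 -0.6245]]
{'clock': 0.1, 'joints': array([ 1.2072,  0.6292,  0.0385,  1.5182, -0.0269,  0.9963, -0.02  ]), 'dq': array([ 0.0006, -0.0026,  0.0015, -0.0027,  0.0022, -0.0003,  0.0005]), 'tau': array([  0.0028, -55.0792,   1.1472, -18.7117,  -0.0522,   0.0192,
         0.0001]), 'ee_pos': array([ 0.1906, -0.6209,  0.2217]), 'ee_rot': array([ 0.9889,  0.1484, -0.0002, -0.0008]), 'contact_force': array([-0.8905,  0.0326,  0.4167]), 'ft_torque': array([-0.0456, -0.0431,  0.01  ]), 'gripper_force': 0.0, 'opening': 0.9975663205192068}
```

View pics/top0.png

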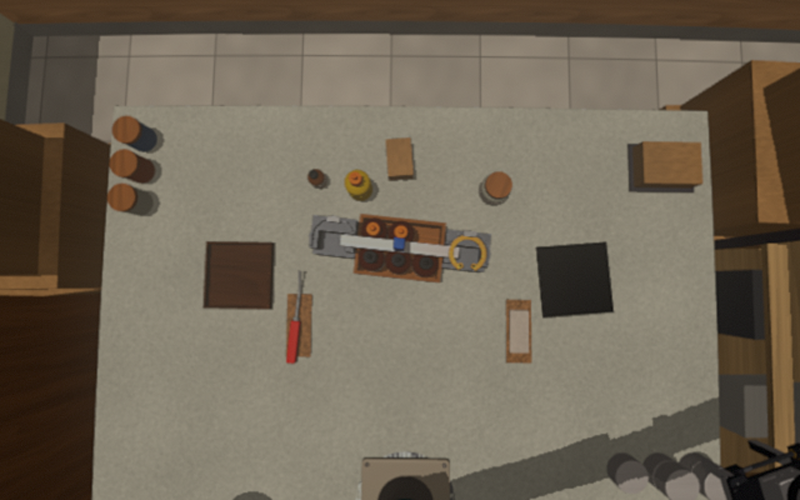

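View pics/side0.png

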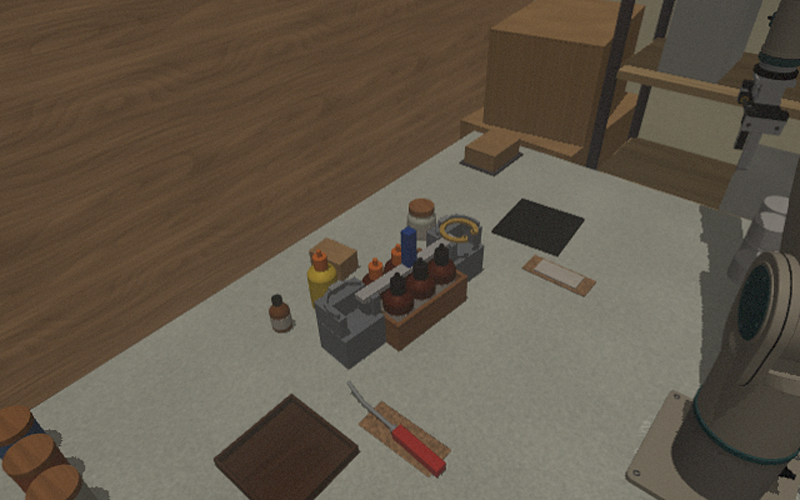

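Top view: crate around (400,247) of the 800-wide picture. A ring sits in the right seat only (467,252), and the left seat is empty. Orange caps are at (373,228) and (400,231), with three black caps in the near row. The yellow bottle at (357,182) stands outside and is not meant. The pick's mat is at (300,325), since the other mat at (518,330) carries a pad. The dish is at (575,280) and the tray at (239,275).

```bash
python3 - <<'E'
from h import *
np.set_printoptions(precision=4,suppress=True)
c=cap('top'); save(c,'crop1.png',(220,160,400,295),4.4)
P=cloud(c); hsv=cv2.cvtColor(c['color'],cv2.COLOR_RGB2HSV)
def rect(n,m,z=None):
    m=cv2.morphologyEx(m.astype(np.uint8),cv2.MORPH_OPEN,np.ones((2,2)))
    k,l,s,_=cv2.connectedComponentsWithStats(m); i=1+np.argmax(s[1:,4]); v,u=np.where(l==i)
    Q=np.array([pz(c,a,b,z) for a,b in zip(u,v)]) if z is not None else P[v,u]
    r=cv2.minAreaRect((Q[:,:2]*1000).astype(np.float32)); print(n,len(u),'ctr',r[0],'size',r[1],'ang',r[2],'zmed',np.median(P[v,u][:,2])); return Q
H,S,V=hsv[...,0].astype(int),hsv[...,1],hsv[...,2]
def box(x0,y0,x1,y1):
    m=np.zeros(H.shape,bool); m[int(y0/1.25):int(y1/1.25),int(x0/1.25):int(x1/1.25)]=1; return m
rect('handle',box(270,260,320,370)&((H<6)|(H>174))&(S>150)&(V>90),.013)
rect('dish',box(520,230,630,330)&(V<60),.008)
rect('tray',box(190,230,285,320)&(V<90),.02)
rect('mat',box(270,260,320,370)&(S>60)&(V>60)&(H>5)&(H<30),.003)
rect('ring',box(440,225,500,285)&(H>15)&(H<30)&(S>130)&(V>90),.126)
rect('post',box(380,225,420,260)&(H>105)&(H<130)&(S>120))
rect('bar',box(335,225,470,270)&(S<45)&(V>120)&(P[...,2]>.1))
m=box(350,205,450,285)&(P[...,2]>.055)&(P[...,2]<.075)&(S>80); rect('wall',m)
m=box(300,205,500,285)&(P[...,2]>.115)&(S<70); 
for n,b in(('Lpil',box(300,205,340,285)),('Rpil',box(462,205,500,285))): rect(n,m&b)
for n,b in(('Rpil',box(440,205,500,285)),('Lpil',box(300,205,360,285))):
    z=P[b&(P[...,2]>.05)][:,2]; print(np.histogram(z,bins=np.arange(.05,.16,.005)))
E
```

```text
handle 242 ctr (368.2341613769531, 265.2343444824219) size (21.656166076660156, 95.5858383178711) ang 85.00591278076172 zmed 0.022634429459539845
dish 3093 ctr (521.1216430664062, -403.84454345703125) size (165.90223693847656, 168.11119079589844) ang 4.7856926918029785 zmed 0.006373683646615721
tray 2920 ctr (523.6149291992188, 396.1559143066406) size (165.65037536621094, 157.18032836914062) ang 89.83854675292969 zmed 0.006595604588434558
mat 522 ctr (405.64471435546875, 240.8607177734375) size (32.9993896484375, 148.6417694091797) ang 89.5175552368164 zmed 0.0030503497657029246
ring 255 ctr (575.6728515625, -131.3529510498047) size (75.8032455444336, 68.30284881591797) ang 86.4864730834961 zmed 0.1261254653740377
post 55 ctr (588.0942993164062, 15.062353134155273) size (14.875709533691406, 17.046443939208984) ang 89.51887512207031 zmed 0.19974956593436113
bar 372 ctr (596.243896484375, 85.20416259765625) size (118.13827514648438, 22.80762481689453) ang 84.80455780029297 zmed 0.11992042348215515
wall 302 ctr (548.25, 19.40259552001953) size (205.50875854492188, 56.07931137084961) ang
[... 226 characters left out ...]
5911865234) size (83.7828598022461, 224.55140686035156) ang 9.851140975952148 zmed 0.12772801232417172
(array([  5,   4,   5,  53, 125, 199,  13,   9,   9,  11,   3,  18,  13,
       104, 290, 286,  99,  11,   0,   0,   0]), array([0.05 , 0.055, 0.06 , 0.065, 0.07 , 0.075, 0.08 , 0.085, 0.09 ,
       0.095, 0.1  , 0.105, 0.11 , 0.115, 0.12 , 0.125, 0.13 , 0.135,
       0.14 , 0.145, 0.15 , 0.155]))
(array([  5,   3,   4,  76, 145, 245,  12,  15,  20,  19,  14,  29,  17,
       221, 327,  68,  64,  15,   0,   0,   0]), array([0.05 , 0.055, 0.06 , 0.065, 0.07 , 0.075, 0.08 , 0.085, 0.09 ,
       0.095, 0.1  , 0.105, 0.11 , 0.115, 0.12 , 0.125, 0.13 , 0.135,
       0.14 , 0.145, 0.15 , 0.155]))
```

View pics/crop1.png

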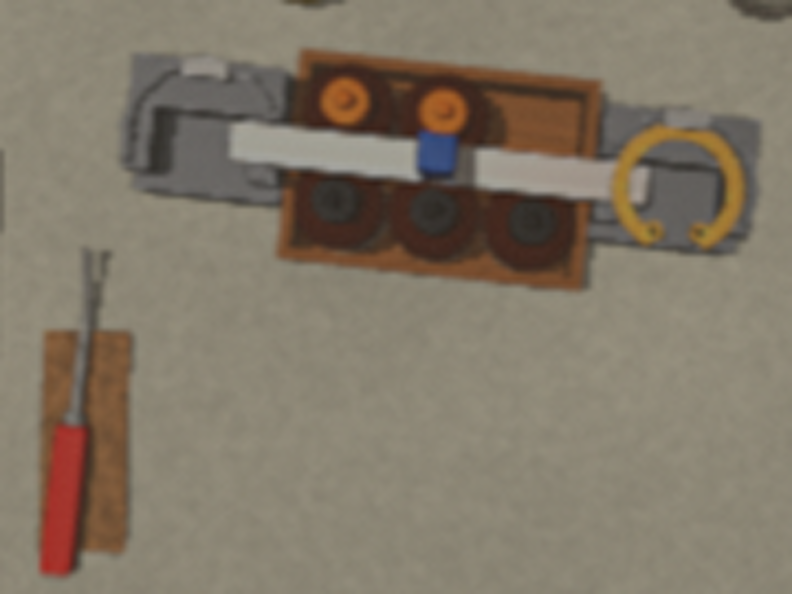

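Enlarged crop: ring lugs at (652,233) and (700,236), with the gap toward the robot, so this is the right seat. The post top is at (437,154), oranges at (345,100) and (443,110), blacks at (336,200), (434,210) and (532,220). The pick runs from handle (62,500) to tip (88,248).

```bash
python3 - <<'E'
from h import *
np.set_printoptions(precision=1,suppress=True)
c=cap('top'); o=lambda p:((p[0]+.5)/4.4-.5+220,(p[1]+.5)/4.4-.5+160)
W=lambda p,z:pz(c,*o(p),z)[:2]*1000
cr=np.array([W(p,.068) for p in((302,50),(601,82),(584,290),(277,258))]); print('crate',cr,cr.mean(0),[np.linalg.norm(cr[i]-cr[i-1]) for i in range(4)])
d=(cr[0]+cr[3]-cr[1]-cr[2]); yaw=np.degrees(np.arctan2(-d[0],d[1])); print('yaw',yaw)
for n,p,z in(('ring',(678.5,190),.126),('lugL',(652,233),.126),('lugR',(700,236),.126),('postbot',(437,163),.2),('post',(437,154),.2),('barR',(648,187),.12),('barL',(232,140),.12),('orL',(345,100),.149),('orM',(443,110),.149),
 ('hf',(71,427),.023),('hr',(56.5,575),.023),('shank',(83,350),.0165),('shank2',(78,410),.0165),('tip',(88,248),.036)): print(n,W(p,z))
# side view estimates
s=cap('side'); save(s,'crop2.png',(240,150,400,300),4.4)
P=cloud(s); 
hsv=cv2.cvtColor(s['color'],cv2.COLOR_RGB2HSV); H,S,V=[hsv[...,i].astype(int) for i in range(3)]
m=(H>15)&(H<30)&(S>130)&(V>80); v,u=np.where(m); k=(u>345)&(u<395)&(v>165)&(v<200); Q=P[v[k],u[k]]; print('ring side',k.sum(),Q.min(0)*1000,Q.max(0)*1000,np.median(Q,0)*1000)
E
```

```text
crate [[667.7 107.7]
 [648.7 -86.1]
 [514.5 -75.7]
 [532.9 121.4]] [591.   16.8] [np.float64(135.477208309503), np.float64(194.7347317635985), np.float64(134.60422102361423), np.float64(197.89997084670082)]
yaw -5.460573092368892
ring [ 575.7 -128.3]
lugL [ 549.5 -112.2]
lugR [ 547.9 -141.3]
postbot [584.9  17.5]
post [590.   17.5]
barR [ 577.7 -110.4]
barL [604.  144.5]
orL [626.   73.4]
orM [620.6  15. ]
hf [419.7 261.9]
hr [322.2 269.1]
shank [470.6 256.8]
shank2 [430.5 259.1]
tip [538.7 250.7]
ring side 166 [  70.8 -165.9  121.5] [617.1 641.  790.5] [ 582.7 -121.5  124. ]
```

View pics/crop2.png

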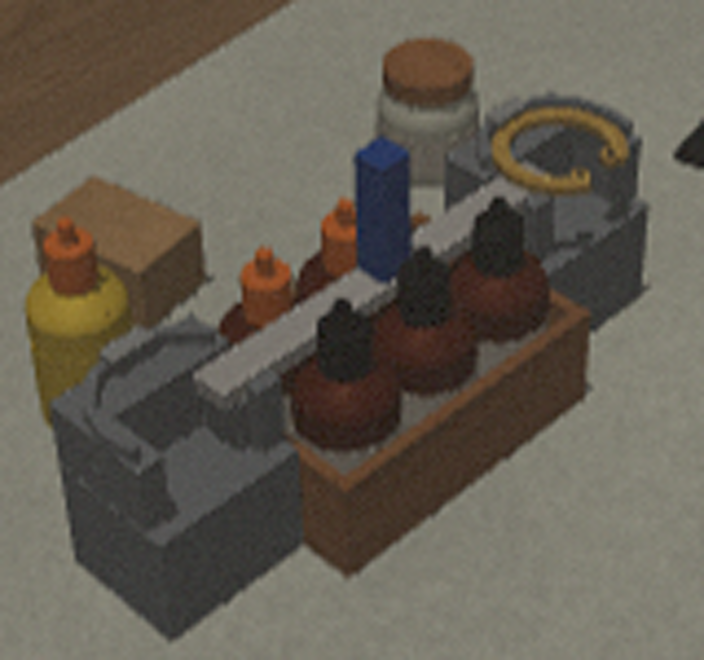

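Side crop: the ring is seated in the far pillar with its lugs facing the robot, the left seat is empty, and the bar and post sit in the crate. Two orange-capped bottles are in it, and the yellow one stands outside. Crate ≈(591,17) at yaw ≈-5.6°, ring ≈(576,-128.5), matching the expected seat position. Now I'll go to the pick.

```bash
cat >> h.py <<'E'
def down(yaw,pitch=0):  # tool x along yaw; pitch>0 = tool x tips down (deg)
    return R.from_euler('z',yaw,degrees=True)*R.from_euler('y',pitch,degrees=True)*R.from_euler('x',180,degrees=True)
def rows(*wps,base=None):   # wps: x,y,z(mm),yaw[,pitch]; base: same (commanded pose)
    o=manip.get_obs()
    if base: p0=np.array(base[:3])/1000; r0=down(*base[3:])
    else: p0=o['ee_pos']; r0=R.from_quat(o['ee_rot'])
    for w in wps:
        d=r0.inv().apply(np.array(w[:3])/1000-p0); a=np.degrees((r0.inv()*down(*w[3:])).as_rotvec())
        print('->',np.round(a,1).tolist(),np.round(d,4).tolist(),'rows>=',max(np.linalg.norm(d)/.05,np.linalg.norm(a)/8.59).round(1))
def st():
    o=manip.get_obs(); r=R.from_quat(o['ee_rot']); x=r.apply([1,0,0]); z=r.apply([0,0,1])
    print('t',round(o['clock'],2),'p',np.round(o['ee_pos']*1000,1),'yaw',round(np.degrees(np.arctan2(x[1],x[0])),2),'pitch',round(np.degrees(np.arcsin(-x[2])),2),'zax',np.round(z,3),'F',np.round(o['contact_force'],1),'open',round(o['opening'],3),'gf',round(o['gripper_force'],1),'j',np.round(o['joints'],2))
E
python3 - <<'E'
from h import *
st(); rows((500,-250,260,0),(407,262,120,-4.9))
E
```

```text
t 0.25 p [ 190.7 -621.1  222.1] yaw 17.06 pitch 0.0 zax [-0.     0.001 -1.   ] F [ 0.5  0.4 -0.4] open 1.0 gf 0.0 j [ 1.21  0.63  0.04  1.52 -0.03  1.   -0.02]
-> [-0.0, 0.0, 17.1] [0.4046, -0.264, -0.0377] rows>= 9.7
-> [-0.0, 0.0, 22.0] [0.466, -0.7807, 0.1027] rows>= 18.3
```

Call:
step_arm([
  [0, 0, 17, 0.4046, -0.264, -0.038, 1],
  [0, 0, 17, 0.4046, -0.264, -0.038, 1],
  [0, 0, 17, 0.4046, -0.264, -0.038, 1],
  [0, 0, 17, 0.4046, -0.264, -0.038, 1],
  [0, 0, 17, 0.4046, -0.264, -0.038, 1],
  [0, 0, 17, 0.4046, -0.264, -0.038, 1],
  [0, 0, 17, 0.4046, -0.264, -0.038, 1],
  [0, 0, 17, 0.4046, -0.264, -0.038, 1],
  [0, 0, 17, 0.4046, -0.264, -0.038, 1],
  [0, 0, 17, 0.4046, -0.264, -0.038, 1],
  [0, 0, 17, 0.4046, -0.264, -0.038, 1],
])

```text
clock: 1.35
ee_pos: [0.5043, -0.2443, 0.2607]
ee_rot: [1.0, 0.005, 0.001, -0.001]
contact_force: [-0.7, -0.1, -0.2]
opening: 0.999
gripper_force: 0.0
```

```bash
python3 - <<'E'
from h import *
st(); rows((407,262,120,-4.9))
E
```

```text
t 1.35 p [ 504.3 -244.3  260.7] yaw 0.63 pitch -0.17 zax [ 0.003  0.003 -1.   ] F [-0.7 -0.1 -0.2] open 0.999 gf 0.0 j [ 0.34  0.46  0.09  1.73 -0.05  0.96 -1.11]
-> [-0.2, -0.2, 5.5] [-0.0922, -0.5069, 0.1418] rows>= 10.7
```

Call:
step_arm([
  [0, 0, 5.5, -0.0922, -0.507, 0.142, 1],
  [0, 0, 5.5, -0.0922, -0.507, 0.142, 1],
  [0, 0, 5.5, -0.0922, -0.507, 0.142, 1],
  [0, 0, 5.5, -0.0922, -0.507, 0.142, 1],
  [0, 0, 5.5, -0.0922, -0.507, 0.142, 1],
  [0, 0, 5.5, -0.0922, -0.507, 0.142, 1],
  [0, 0, 5.5, -0.0922, -0.507, 0.142, 1],
  [0, 0, 5.5, -0.0922, -0.507, 0.142, 1],
  [0, 0, 5.5, -0.0922, -0.507, 0.142, 1],
  [0, 0, 5.5, -0.0922, -0.507, 0.142, 1],
  [0, 0, 5.5, -0.0922, -0.507, 0.142, 1],
  [0, 0, 5.5, -0.0922, -0.507, 0.142, 1],
])

```text
clock: 2.55
ee_pos: [0.4057, 0.2611, 0.1173]
ee_rot: [0.999, -0.044, -0.001, -0.001]
contact_force: [-0.6, -0.8, -0.7]
opening: 0.998
gripper_force: 0.0
```

```bash
python3 - <<'E'
from h import *
st()
c=cap('top');st();hsv=cv2.cvtColor(c['color'],cv2.COLOR_RGB2HSV);H,S,V=[hsv[...,i].astype(int) for i in range(3)]
m=((H<6)|(H>174))&(S>150)&(V>60); m[:200]=0; m[300:]=0; m[:,:200]=0; m[:,300:]=0
v,u=np.where(m); Q=np.array([pz(c,a,b,.023)*1000 for a,b in zip(u,v)])
print(len(u),Q.min(0),Q.max(0),cv2.minAreaRect(Q[:,:2].astype(np.float32)))
E
```

```text
t 2.55 p [405.7 261.1 117.3] yaw -4.99 pitch 0.08 zax [-0.001  0.001 -1.   ] F [-0.6 -0.8 -0.7] open 0.998 gf 0.0 j [-0.68  0.56  0.08  2.08 -0.09  0.51 -2.19]
t 2.6 p [406.6 258.  117.8] yaw -5.2 pitch 0.05 zax [-0.001 -0.    -1.   ] F [ 0.  -0.5  0. ] open 1.004 gf 0.0 j [-0.68  0.56  0.08  2.08 -0.09  0.51 -2.19]
140 [325.81680144 258.16041047  23.        ] [418.73141589 279.72089795  23.        ] ((372.2882080078125, 268.9888916015625), (20.921329498291016, 93.06470489501953), 89.51641082763672)
```

```bash
python3 - <<'E'
from h import *
c=cap('side');save(c,'s2.png',(220,280,400,400),4.4)
hsv=cv2.cvtColor(c['color'],cv2.COLOR_RGB2HSV);H,S,V=[hsv[...,i].astype(int) for i in range(3)]
for q in((322,269.1,23),(420,261.9,23),(538.7,250.7,33)): print(proj(c,np.array(q)/1000))
c=cap('top');save(c,'t2.png',(210,200,290,300),5)
E
```

```text
[353.87059427 371.26718574]
[317.0567482  340.41996925]
[278.51196275 304.15063111]
```

View pics/s2.png

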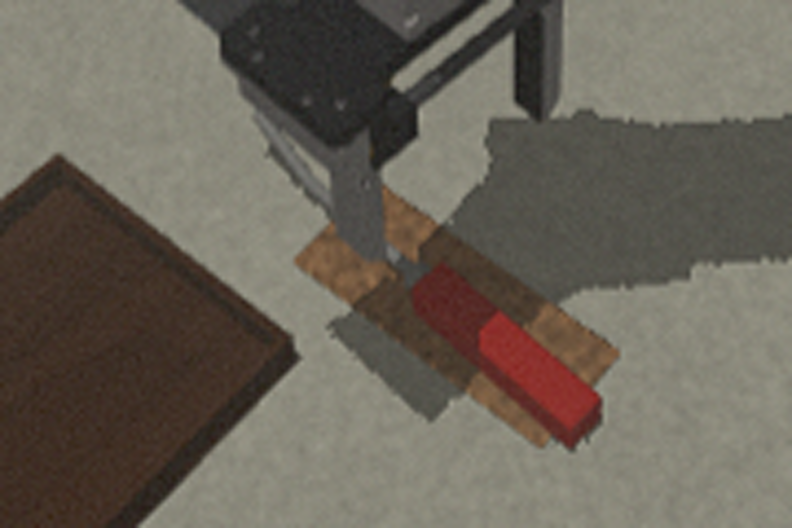

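```bash
python3 - <<'E'
from h import *
np.set_printoptions(precision=1,suppress=True)
c=cap('side')
for p,z in(((600,398),.023),((572,437),.023),((443,265),.023),((414,291),.023),((619,352),.003),((544,447),.003),((296,260),.003)):
    print(p,pz(c,p[0]/4.4+220-.4,p[1]/4.4+280-.4,z)*1000)
im0=cv2.imread('pics/side0.png')
hsv=cv2.cvtColor(c['color'],cv2.COLOR_RGB2HSV);H,S,V=[hsv[...,i].astype(int) for i in range(3)]
m=((H<6)|(H>174))&(S>140)&(V>40);m[:330]=0; v,u=np.where(m&(np.arange(640)>300)&(np.arange(640)<370)); print('now px',u.mean(),v.mean(),u.min(),u.max(),v.min(),v.max())
s=cv2.resize(im0,(640,400));hsv=cv2.cvtColor(s,cv2.COLOR_BGR2HSV);H,S,V=[hsv[...,i].astype(int) for i in range(3)]
m=((H<6)|(H>174))&(S>140)&(V>40);m[:330]=0;v,u=np.where(m&(np.arange(640)>300)&(np.arange(640)<370)); print('start px',u.mean(),v.mean(),u.min(),u.max(),v.min(),v.max())
E
```

```text
(600, 398) [320.4 264.6  23. ]
(572, 437) [319.  286.6  23. ]
(443, 265) [415.8 256.7  23. ]
(414, 291) [417.3 275.5  23. ]
(619, 352) [333.6 231.2   3. ]
(544, 447) [332.1 288.7   3. ]
(296, 260) [480.8 288.5   3. ]
now px 336.3358633776091 361.1555977229601 314 355 340 380
start px 334.39929328621906 358.8904593639576 314 355 340 379
```

View pics/t2.png

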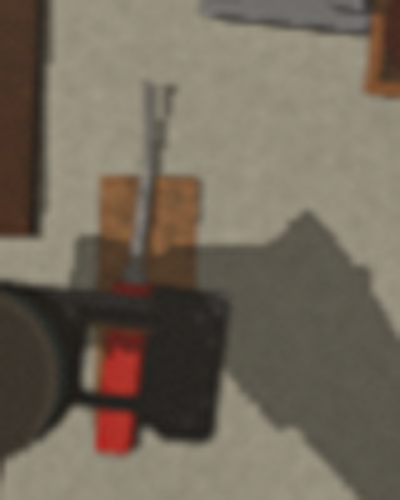

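```bash
python3 - <<'E'
from h import *
np.set_printoptions(precision=1,suppress=True)
st();o=manip.get_obs();r=R.from_quat(o['ee_rot'])
s=cap('side');t=cap('top')
for n,c,(a,b,k) in(('side',s,(220,280,4.4)),('top',t,(210,200,5))):
  for y in(-.0595,-.047,.047,.0595):
    for x in(-.008,.008):
      w=o['ee_pos']+r.apply([x,y,.017]); q=proj(c,w); print(n,y,x,w*1000,(q-[a,b]+.5)*k)
save(s,'s3.png',(270,290,350,350),9)
E
```

```text
t 2.75 p [408.1 254.6 118.7] yaw -5.59 pitch -0.03 zax [ 0. -0. -1.] F [-0.1 -0.2  0.5] open 0.997 gf 0.0 j [-0.7  0.6  0.1  2.1 -0.1  0.5 -2.2]
side -0.0595 -0.008 [405.9 314.6 101.7] [367.8 261.9]
side -0.0595 0.008 [421.8 313.  101.7] [342.  238.7]
side -0.047 -0.008 [404.7 302.1 101.7] [389.8 243.4]
side -0.047 0.008 [420.6 300.6 101.7] [363.9 220.5]
side 0.047 -0.008 [395.5 208.6 101.8] [544.  113.5]
side 0.047 0.008 [411.4 207.  101.8] [518.1  93.3]
side 0.0595 -0.008 [394.3 196.1 101.8] [563.1  97.4]
side 0.0595 0.008 [410.2 194.6 101.8] [537.2  77.6]
top -0.0595 -0.008 [405.9 314.6 101.7] [ -0.3 322.5]
top -0.0595 0.008 [421.8 313.  101.7] [  3.4 293. ]
top -0.047 -0.008 [404.7 302.1 101.7] [ 22.3 325.1]
top -0.047 0.008 [420.6 300.6 101.7] [ 26.  295.6]
top 0.047 -0.008 [395.5 208.6 101.8] [193.2 344.6]
top 0.047 0.008 [411.4 207.  101.8] [196.7 315. ]
top 0.0595 -0.008 [394.3 196.1 101.8] [216.  347.2]
top 0.0595 0.008 [410.2 194.6 101.8] [219.5 317.6]
```

View pics/s3.png

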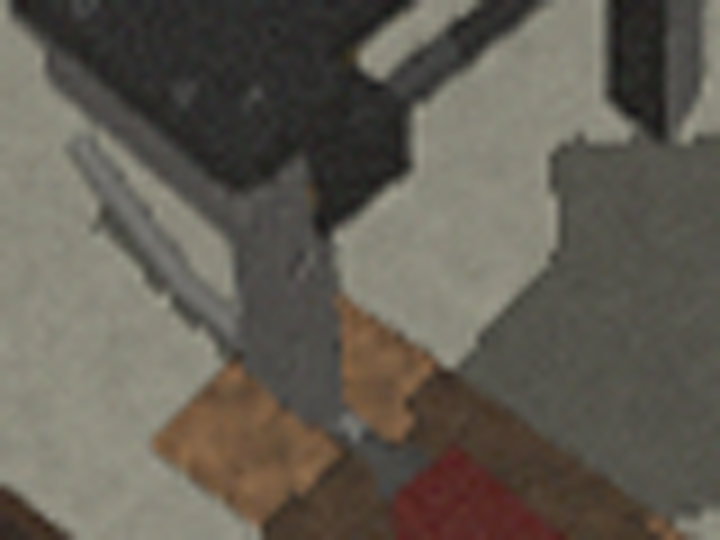

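The pick has not moved. The top and side cameras put its handle within about 4 mm of each other, so I take the mean, grip ≈(405,264.5), yaw -5.2°. Next I descend and grip.

```bash
python3 - <<'E'
from h import *
st(); rows((405,264.5,23,-5.2))
E
```

```text
t 2.85 p [408.2 254.7 118.9] yaw -5.63 pitch -0.04 zax [ 0.001 -0.    -1.   ] F [-0.3 -0.9 -0.3] open 0.999 gf 0.0 j [-0.68  0.56  0.08  2.08 -0.09  0.51 -2.19]
-> [0.0, -0.0, -0.4] [-0.0042, -0.0095, 0.0959] rows>= 1.9
```

Call:
step_arm([
  [0, 0, -0.4, -0.004, -0.0095, 0.04, 1],
  [0, 0, -0.4, -0.004, -0.0095, 0.07, 1],
  [0, 0, -0.4, -0.004, -0.0095, 0.085, 1],
  [0, 0, -0.4, -0.004, -0.0095, 0.095, 1],
  [0, 0, -0.4, -0.004, -0.0095, 0.095, 1],
  [0, 0, -0.4, -0.004, -0.0095, 0.095, 0],
  [0, 0, -0.4, -0.004, -0.0095, 0.095, 0],
  [0, 0, -0.4, -0.004, -0.0095, 0.095, 0],
  [0, 0, -0.4, -0.004, -0.0095, 0.095, 0],
  [0, 0, -0.4, -0.004, -0.0095, 0.095, 0],
  [0, 0, -0.4, -0.004, -0.0095, 0.095, 0],
  [0, 0, -0.4, -0.004, -0.0095, 0.095, 0],
], squeeze=50)

```text
clock: 4.05
ee_pos: [0.4043, 0.2665, 0.0235]
ee_rot: [0.999, -0.044, 0.0, -0.0]
contact_force: [-0.5, 1.0, 0.6]
opening: 0.441
gripper_force: 0.0
```

```bash
python3 - <<'E'
from h import *
st()
E
```

```text
t 4.05 p [404.3 266.5  23.5] yaw -5.04 pitch -0.0 zax [ 0.  0. -1.] F [-0.5  1.   0.6] open 0.441 gf 0.0 j [-0.67  0.74  0.05  2.12 -0.11  0.28 -2.19]
```

Call:
step_arm([
  [0, 0, 0, 0, 0, 0, 0],
  [0, 0, 0, 0, 0, 0, 0],
  [0, 0, 0, 0, 0, 0, 0],
  [0, 0, 0, 0, 0, 0, 0],
  [0, 0, 0, 0, 0, 0, 0],
  [0, 0, 0, 0, 0, 0, 0],
  [0, 0, 0, 0, 0, -0.02, 0],
  [0, 0, 0, 0, 0, -0.06, 0],
  [0, 0, 0, 0, 0, -0.1, 0],
  [0, 0, 0, 0, 0, -0.1, 0],
  [0, 0, 0, 0, 0, -0.1, 0],
  [0, 0, 0, 0, 0, -0.1, 0],
])

```text
clock: 5.25
ee_pos: [0.4034, 0.266, 0.1225]
ee_rot: [0.999, -0.044, -0.001, 0.001]
contact_force: [0.9, 0.4, -0.3]
opening: 0.226
gripper_force: 50.0
```

```bash
python3 - <<'E'
from h import *
st(); c=cap('top');save(c,'t3.png',(210,190,310,300),5); s=cap('side');save(s,'s4.png',(200,240,380,375),4); st()
E
```

```text
t 5.25 p [403.4 266.  122.5] yaw -5.03 pitch 0.09 zax [-0.002 -0.001 -1.   ] F [ 0.9  0.4 -0.3] open 0.226 gf 50.0 j [-0.7   0.55  0.09  2.07 -0.09  0.52 -2.2 ]
t 5.35 p [403.4 265.8 122.2] yaw -5.03 pitch 0.12 zax [-0.002 -0.002 -1.   ] F [ 0.2 -0.1 -0.9] open 0.227 gf 50.0 j [-0.7   0.55  0.09  2.07 -0.09  0.52 -2.2 ]
```

View pics/s4.png

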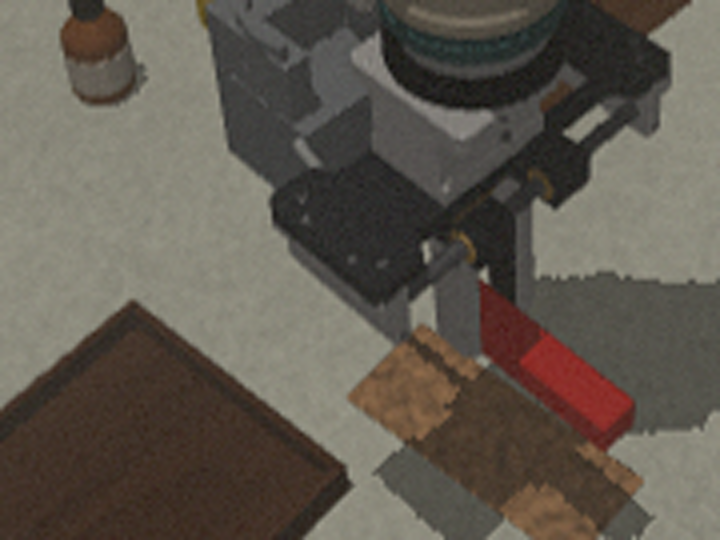

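The pick is held level in the fingers, well clear of its mat. Next I move it over to the right pillar.

```bash
python3 - <<'E'
from h import *
rows((450,80,280,-5.6),(410,-130,280,-5.6),(384.2,-133,200,-5.6))
E
```

```text
-> [0.1, 0.1, 0.6] [0.0624, 0.1813, -0.1576] rows>= 5.0
-> [0.1, 0.1, 0.6] [0.041, 0.394, -0.1572] rows>= 8.5
-> [0.1, 0.1, 0.6] [0.0157, 0.3991, -0.0771] rows>= 8.1
```

Call:
step_arm([
  [0, 0, 0.6, 0.02, 0.02, -0.05, 0],
  [0, 0, 0.6, 0.04, 0.05, -0.1, 0],
  [0, 0, 0.6, 0.06, 0.09, -0.13, 0],
  [0, 0, 0.6, 0.0624, 0.135, -0.157, 0],
  [0, 0, 0.6, 0.0624, 0.181, -0.157, 0],
  [0, 0, 0.6, 0.058, 0.225, -0.157, 0],
  [0, 0, 0.6, 0.052, 0.27, -0.157, 0],
  [0, 0, 0.6, 0.048, 0.315, -0.157, 0],
  [0, 0, 0.6, 0.044, 0.36, -0.157, 0],
  [0, 0, 0.6, 0.041, 0.394, -0.157, 0],
  [0, 0, 0.6, 0.0157, 0.399, -0.125, 0],
  [0, 0, 0.6, 0.0157, 0.399, -0.09, 0],
])

```text
clock: 6.55
ee_pos: [0.3818, -0.1339, 0.2125]
ee_rot: [0.999, -0.052, -0.001, 0.0]
contact_force: [0.6, 1.1, -0.9]
opening: 0.229
gripper_force: 50.0
```

Call:
step_arm([
  [0, 0, 0, 0, 0, 0.03, 0],
  [0, 0, 0, 0, 0, 0.06, 0],
  [0, 0, 0, 0, 0, 0.06, 0],
  [0, 0, 0, 0, 0, 0.06, 0],
  [0, 0, 0, 0, 0, 0.06, 0],
])

```text
clock: 7.05
ee_pos: [0.3857, -0.1327, 0.1543]
ee_rot: [0.999, -0.049, 0.001, 0.0]
contact_force: [-0.4, 0.8, -1.2]
opening: 0.234
gripper_force: 50.0
```

```bash
python3 - <<'E'
from h import *
np.set_printoptions(precision=1,suppress=True)
st(); c=cap('top');save(c,'t4.png',(330,165,430,275),5.4); s=cap('side');save(s,'s5.png',(310,130,430,230),5.5); st()
o=manip.get_obs();r=R.from_quat(o['ee_rot']);w=o['ee_pos']+r.apply([.131,0,-.0095]);print('tip',w*1000,(proj(c,w)-[330,165]+.5)*5.4,(proj(s,w)-[310,130]+.5)*5.5)
rows((384.2,-133,95.5,-5.6))
E
```

```text
t 7.05 p [ 385.7 -132.7  154.3] yaw -5.64 pitch -0.09 zax [ 0. -0. -1.] F [-0.4  0.8 -1.2] open 0.234 gf 50.0 j [ 0.1  0.4  0.2  2.2 -0.2  0.5 -1.2]
t 7.15 p [ 385.8 -132.6  154.6] yaw -5.63 pitch -0.15 zax [ 0. -0. -1.] F [-0.1 -0.3 -0.6] open 0.229 gf 50.0 j [ 0.1  0.4  0.2  2.2 -0.2  0.5 -1.2]
tip [ 516.2 -145.5  164.4] [286.8 327.9] [453.6 252.6]
-> [0.0, -0.1, -0.0] [-0.0017, 0.0005, 0.0591] rows>= 1.2
```

View pics/t4.png

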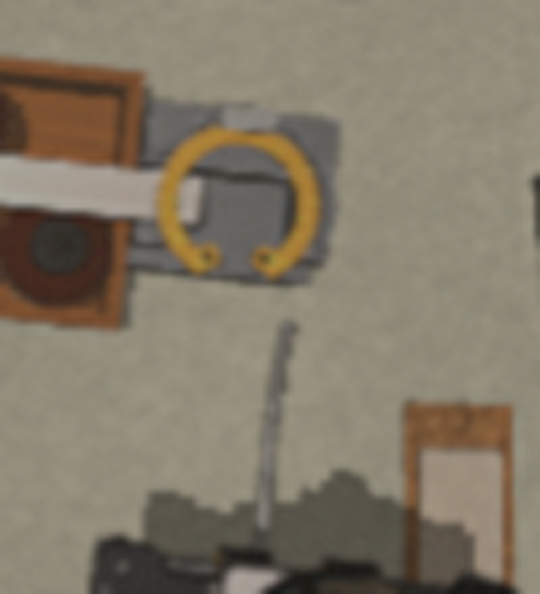

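View pics/s5.png

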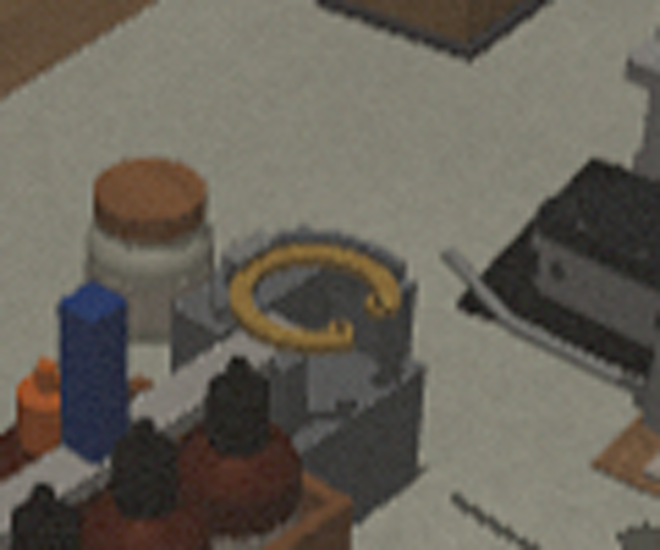

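Both crops: the pick tip is at (288,322) in the top view and (446,252) in the side view, within 2 mm of my model. The ring's right lug is at (265,258) in the top view. I lower to entry height and run in.

```bash
python3 - <<'E'
from h import *
np.set_printoptions(precision=1,suppress=True)
c=cap('top')
S=np.array([576.5,-128.8]);x=np.array([.9952,-.0976]);y=np.array([.0976,.9952])
for a,b in((-26,-23),(-26.5,-14),(-26.5,14),(0,0),(40,0),(0,-40),(0,40)):
    q=S+a*x+b*y; print(a,b,q,(proj(c,np.array([*q,126])/1000)-[330,165]+.5)*5.4)
for tx in(-63,-5,-3): print('TCP for tip x',tx,S+(tx-131)*x-23*y)
E
```

```text
-26 -23 [ 548.4 -149.2] [281.6 262.5]
-26.5 -14 [ 548.8 -140.1] [263.4 261.5]
-26.5 14 [ 551.5 -112.3] [207.  255.4]
0 0 [ 576.5 -128.8] [240.4 205.2]
40 0 [ 616.3 -132.7] [248.2 125.2]
0 -40 [ 572.6 -168.6] [320.8 213.9]
0 40 [580.4 -89. ] [160.  196.5]
TCP for tip x -63 [ 381.2 -132.8]
TCP for tip x -5 [ 438.9 -138.4]
TCP for tip x -3 [ 440.9 -138.6]
```

Call:
step_arm([
  [0, 0, 0, -0.002, 0.0006, 0.03, 0],
  [0, 0, 0, -0.002, 0.0006, 0.059, 0],
  [0, 0, 0, -0.002, 0.0006, 0.059, 0],
  [0, 0, 0, -0.002, 0.0006, 0.059, 0],
  [0, 0, 0, 0.008, 0.0006, 0.059, 0],
  [0, 0, 0, 0.018, 0.0006, 0.059, 0],
  [0, 0, 0, 0.028, 0.0006, 0.059, 0],
  [0, 0, 0, 0.038, 0.0006, 0.059, 0],
  [0, 0, 0, 0.046, 0.0006, 0.059, 0],
  [0, 0, 0, 0.052, 0.0006, 0.059, 0],
  [0, 0, 0, 0.052, 0.0006, 0.059, 0],
  [0, 0, 0, 0.052, 0.0006, 0.059, 0],
])

```text
clock: 8.4
ee_pos: [0.4361, -0.138, 0.0943]
ee_rot: [0.999, -0.049, -0.0, -0.0]
contact_force: [-0.7, -0.7, -1.3]
opening: 0.228
gripper_force: 50.0
```

```bash
python3 - <<'E'
from h import *
st(); c=cap('top');a=c['color'][165:275,330:430]; s=cap('side');b=s['color'][130:230,310:430]
A=cv2.resize(a,(400,440),interpolation=2);B=cv2.resize(b,(396,330),interpolation=2);im=np.zeros((440,800,3),np.uint8);im[:,:400]=A;im[:330,402:798]=B;cv2.imwrite('pics/m1.png',im[:,:,::-1])
E
```

```text
t 8.4 p [ 436.1 -138.    94.3] yaw -5.64 pitch 0.05 zax [-0.001  0.    -1.   ] F [-0.7 -0.7 -1.3] open 0.228 gf 50.0 j [ 0.13  0.59  0.16  2.16 -0.23  0.41 -1.19]
```

View pics/m1.png

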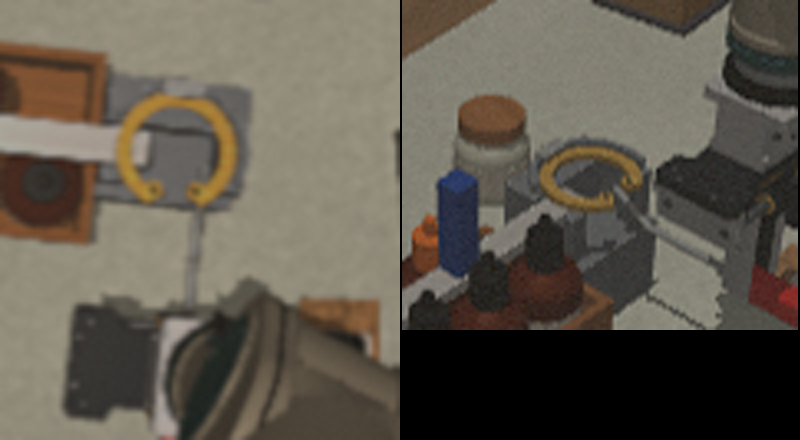

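The pick's foot is under the ring beside the right lug, with no contact yet. I lift slowly.

Call:
step_arm([
  [0, 0, 0, 0.001, 0, -0.004, 0],
  [0, 0, 0, 0.001, 0, -0.008, 0],
  [0, 0, 0, 0.001, 0, -0.012, 0],
  [0, 0, 0, 0.001, 0, -0.016, 0],
  [0, 0, 0, 0.001, 0, -0.02, 0],
  [0, 0, 0, 0.001, 0, -0.024, 0],
  [0, 0, 0, 0.001, 0, -0.028, 0],
  [0, 0, 0, 0.001, 0, -0.032, 0],
  [0, 0, 0, 0.001, 0, -0.036, 0],
  [0, 0, 0, 0.001, 0, -0.04, 0],
  [0, 0, 0, 0.001, 0, -0.044, 0],
  [0, 0, 0, 0.001, 0, -0.044, 0],
])

```text
clock: 9.7
ee_pos: [0.4378, -0.1383, 0.139]
ee_rot: [0.999, -0.049, 0.0, 0.0]
contact_force: [-0.5, -0.3, -1.5]
opening: 0.23
gripper_force: 50.0
```

```bash
cat >> h.py <<'E'
def brass(c,b):
    hsv=cv2.cvtColor(c['color'],cv2.COLOR_RGB2HSV);H,S,V=[hsv[...,i].astype(int) for i in range(3)]
    m=(H>15)&(H<30)&(S>130)&(V>80); m2=np.zeros_like(m); m2[b[1]:b[3],b[0]:b[2]]=1; m&=m2&(c['range_z']>.1)
    Q=cloud(c)[m]*1000; print('brass n',len(Q)); 
    if len(Q): print(' pct5',np.percentile(Q,5,0).round(0),'med',np.median(Q,0).round(0),'pct95',np.percentile(Q,95,0).round(0))
E
python3 - <<'E'
from h import *
st(); s=cap('side'); brass(s,(310,100,450,240)); brass(cap('top'),(340,150,430,290)); 
b=s['color'][110:230,310:450]; cv2.imwrite('pics/m2.png',cv2.resize(b,None,fx=5,fy=5,interpolation=2)[:,:,::-1])
E
```

```text
t 9.7 p [ 437.8 -138.3  139. ] yaw -5.64 pitch -0.05 zax [ 0.001 -0.    -1.   ] F [-0.5 -0.3 -1.5] open 0.23 gf 50.0 j [ 0.1   0.5   0.2   2.12 -0.2   0.53 -1.22]
brass n 134
 pct5 [ 548. -161.  125.] med [ 584. -130.  137.] pct95 [612. -92. 152.]
brass n 227
 pct5 [ 548. -163.  129.] med [ 580. -136.  142.] pct95 [610. -95. 155.]
```

Call:
step_arm([
  [0, 0, 0, 0, 0, -0.004, 0],
  [0, 0, 0, 0, 0, -0.008, 0],
  [0, 0, 0, 0, 0, -0.012, 0],
  [0, 0, 0, 0, 0, -0.016, 0],
  [0, 0, 0, 0, 0, -0.02, 0],
  [0, 0, 0, 0, 0, -0.024, 0],
  [0, 0, 0, 0, 0, -0.028, 0],
  [0, 0, 0, 0, 0, -0.032, 0],
  [0, 0, 0, 0, 0, -0.036, 0],
  [0, 0, 0, 0, 0, -0.04, 0],
  [0, 0, 0, 0, 0, -0.045, 0],
  [0, 0, 0, 0, 0, -0.05, 0],
])

```text
clock: 11.0
ee_pos: [0.4375, -0.1382, 0.1889]
ee_rot: [0.999, -0.049, -0.0, 0.0]
contact_force: [-0.4, 0.1, -2.8]
opening: 0.227
gripper_force: 50.0
```

Call:
step_arm([
  [0, 0, 0, 0, 0, -0.006, 0],
  [0, 0, 0, 0, 0, -0.012, 0],
  [0, 0, 0, 0, 0, -0.018, 0],
  [0, 0, 0, 0, 0, -0.024, 0],
  [0, 0, 0, 0, 0, -0.03, 0],
  [0, 0, 0, 0, 0, -0.036, 0],
  [0, 0, 0, 0, 0, -0.042, 0],
  [0, 0, 0, 0, 0, -0.048, 0],
  [0, 0, 0, 0, 0, -0.054, 0],
  [0, 0, 0, 0, 0, -0.06, 0],
  [0, 0, 0, 0, 0, -0.06, 0],
  [0, 0, 0, 0, 0, -0.06, 0],
])

```text
clock: 12.2
ee_pos: [0.4375, -0.1382, 0.2486]
ee_rot: [0.999, -0.049, 0.0, -0.0]
contact_force: [0.2, -0.2, -1.5]
opening: 0.23
gripper_force: 50.0
```

```bash
python3 - <<'E'
from h import *
st(); s=cap('side'); brass(s,(310,60,450,240)); c=cap('top'); brass(c,(340,130,430,290)); 
a=c['color'][145:275,330:430];b=s['color'][90:220,310:430]
A=cv2.resize(a,(380,494),interpolation=2);B=cv2.resize(b,(410,444),interpolation=2);im=np.zeros((494,800,3),np.uint8);im[:,:380]=A;im[:444,385:795]=B;cv2.imwrite('pics/m3.png',im[:,:,::-1])
rows((437.8,-138,300,-5.6),(391,-391,300,-5.6))
E
```

```text
t 12.2 p [ 437.5 -138.2  248.6] yaw -5.64 pitch -0.01 zax [ 0.  0. -1.] F [ 0.2 -0.2 -1.5] open 0.23 gf 50.0 j [ 0.04  0.33  0.27  2.   -0.12  0.83 -1.29]
brass n 67
 pct5 [ 517. -173.   99.] med [ 531. -145.  213.] pct95 [ 547. -108.  249.]
brass n 86
 pct5 [ 519. -170.  183.] med [ 531. -144.  240.] pct95 [ 543. -114.  253.]
-> [-0.0, 0.0, -0.0] [0.0004, -0.0002, -0.0517] rows>= 1.0
-> [-0.0, 0.0, -0.0] [-0.0213, 0.2562, -0.0517] rows>= 5.2
```

View pics/m3.png

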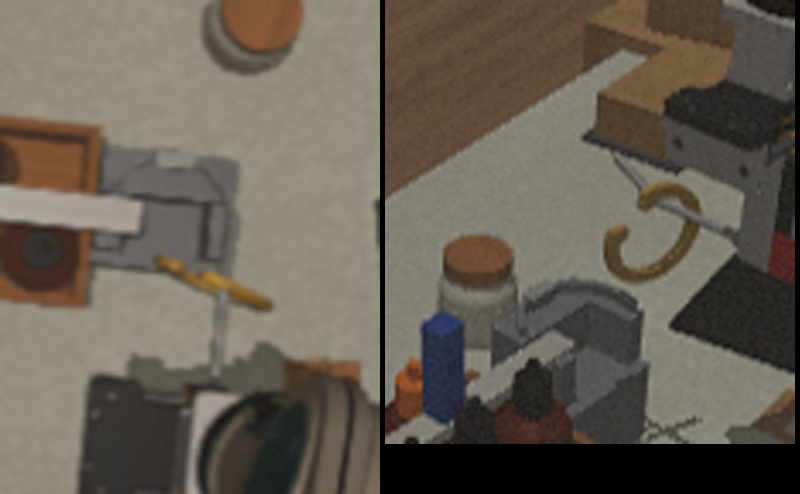

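The ring is out and hangs on the pick's shank, seen at (215,285) in the left panel, and the bar is untouched. I carry it to the dish with the pick pointing radially.

```bash
python3 - <<'E'
from h import *
rows((455,-338,248,-45))
E
```

```text
-> [0.0, 0.0, 39.4] [0.0372, 0.1972, 0.0002] rows>= 4.6
```

Call:
step_arm([
  [0, 0, 4, 0.003, 0.018, 0, 0],
  [0, 0, 8, 0.007, 0.036, 0, 0],
  [0, 0, 12, 0.01, 0.054, 0, 0],
  [0, 0, 16, 0.014, 0.072, 0, 0],
  [0, 0, 20, 0.018, 0.09, 0, 0],
  [0, 0, 24, 0.022, 0.11, 0, 0],
  [0, 0, 28, 0.026, 0.13, 0, 0],
  [0, 0, 32, 0.03, 0.15, 0, 0],
  [0, 0, 36, 0.034, 0.17, 0, 0],
  [0, 0, 39, 0.037, 0.188, 0, 0],
  [0, 0, 39, 0.037, 0.197, 0, 0],
  [0, 0, 39, 0.037, 0.197, 0, 0],
])

```text
clock: 13.5
ee_pos: [0.4544, -0.3397, 0.2483]
ee_rot: [0.925, -0.381, -0.0, 0.0]
contact_force: [0.3, -0.1, -2.0]
opening: 0.228
gripper_force: 50.0
```

Call:
step_arm([
  [0, 0, 0, 0, 0, 0.015, 0],
  [0, 0, 0, 0, 0, 0.03, 0],
  [0, 0, 0, 0, 0, 0.045, 0],
  [0, 0, 0, 0, 0, 0.06, 0],
  [0, 0, 0, 0, 0, 0.075, 0],
  [0, 0, 0, 0, 0, 0.09, 0],
  [0, 0, 0, 0, 0, 0.105, 0],
  [0, 0, 0, 0, 0, 0.12, 0],
  [0, 0, 0, 0, 0, 0.13, 0],
  [0, 0, 0, 0, 0, 0.14, 0],
  [0, 0, 0, 0, 0, 0.14, 0],
  [0, 0, 0, 0, 0, 0.14, 0],
])

```text
clock: 14.7
ee_pos: [0.4552, -0.3379, 0.1086]
ee_rot: [0.925, -0.38, 0.0, -0.0]
contact_force: [0.5, -0.2, -2.0]
opening: 0.227
gripper_force: 50.0
```

```bash
python3 - <<'E'
from h import *
st(); brass(cap('side'),(340,60,560,260)); brass(cap('top'),(380,150,530,300))
E
```

```text
t 14.7 p [ 455.2 -337.9  108.6] yaw -44.63 pitch -0.0 zax [ 0.  0. -1.] F [ 0.5 -0.2 -2. ] open 0.227 gf 50.0 j [ 0.36  0.69  0.36  1.86 -0.38  0.65 -1.4 ]
brass n 57
 pct5 [ 493. -417.   38.] med [ 533. -393.   75.] pct95 [ 554. -381.  109.]
brass n 94
 pct5 [ 511. -449.    7.] med [ 530. -399.   79.] pct95 [ 553. -385.  114.]
```

```bash
python3 - <<'E'
from h import *
rows((450,-333,100,-44.6,15),(450,-333,120,-44.6,30),(450,-333,130,-44.6,45),(450,-333,125,-44.6,60))
E
```

```text
-> [-0.0, -15.1, -0.0] [-0.0075, 0.0001, 0.0091] rows>= 1.8
-> [-0.0, -30.1, -0.0] [-0.0075, 0.0001, -0.0109] rows>= 3.5
-> [-0.0, -45.1, -0.0] [-0.0075, 0.0001, -0.0209] rows>= 5.2
-> [-0.0, -60.1, -0.0] [-0.0075, 0.0001, -0.0159] rows>= 7.0
```

Call:
step_arm([
  [0, -5, 0, -0.002, 0, 0.003, 0],
  [0, -10, 0, -0.004, 0, 0.006, 0],
  [0, -15, 0, -0.007, 0, 0.009, 0],
  [0, -20, 0, -0.0075, 0, 0.003, 0],
  [0, -25, 0, -0.0075, 0, -0.004, 0],
  [0, -30, 0, -0.0075, 0, -0.011, 0],
  [0, -35, 0, -0.0075, 0, -0.015, 0],
  [0, -40, 0, -0.0075, 0, -0.018, 0],
  [0, -45, 0, -0.0075, 0, -0.021, 0],
  [0, -50, 0, -0.0075, 0, -0.021, 0],
  [0, -55, 0, -0.0075, 0, -0.019, 0],
  [0, -60, 0, -0.0075, 0, -0.016, 0],
])

```text
clock: 16.0
ee_pos: [0.4487, -0.3315, 0.124]
ee_rot: [0.82, -0.336, -0.428, -0.175]
contact_force: [-0.3, -0.2, -3.4]
opening: 0.229
gripper_force: 50.0
```

```bash
python3 - <<'E'
from h import *
st(); s=cap('side'); brass(s,(340,60,560,260)); c=cap('top'); brass(c,(380,150,530,300))
a=c['color'][170:270,400:510];b=s['color'][120:230,380:500]
A=cv2.resize(a,(396,360),interpolation=2);B=cv2.resize(b,(400,367),interpolation=2);im=np.zeros((370,800,3),np.uint8);im[:360,:396]=A;im[:367,400:800]=B;cv2.imwrite('pics/m4.png',im[:,:,::-1])
E
```

```text
t 16.0 p [ 448.7 -331.5  124. ] yaw -44.6 pitch 55.13 zax [-0.585  0.575 -0.572] F [-0.3 -0.2 -3.4] open 0.229 gf 50.0 j [ 0.7   1.22 -0.12  0.9  -0.04  1.97 -1.75]
brass n 33
 pct5 [ 497. -968.  -74.] med [ 565. -405.    9.] pct95 [ 997. -383.  202.]
brass n 106
 pct5 [ 486. -408.    9.] med [ 515. -390.  203.] pct95 [ 536. -364.  210.]
```

View pics/m4.png

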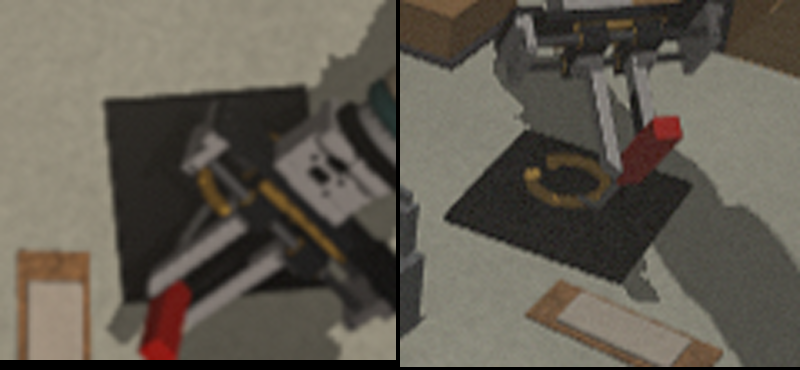

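In the side panel the ring lies nearly flat in the dish at (568,185), with the foot still at its near edge (600,200). I draw the pick back along the foot's axis.

Call:
step_arm([
  [0, 1, 0, -0.009, 0, 0.005, 0],
  [0, 2, 0, -0.017, 0, 0.01, 0],
  [0, 4, 0, -0.026, 0, 0.015, 0],
  [0, 6, 0, -0.035, 0, 0.02, 0],
  [0, 8, 0, -0.043, 0, 0.025, 0],
  [0, 10, 0, -0.052, 0, 0.03, 0],
  [0, 10, 0, -0.06, 0, 0.035, 0],
  [0, 10, 0, -0.06, 0, 0.035, 0],
  [0, 10, 0, -0.06, 0, 0.035, 0],
])

```text
clock: 17.0
ee_pos: [0.4043, -0.2876, 0.1565]
ee_rot: [0.855, -0.35, -0.353, -0.146]
contact_force: [0.0, 0.5, -1.1]
opening: 0.23
gripper_force: 50.0
```

```bash
python3 - <<'E'
from h import *
st(); s=cap('side'); brass(s,(380,120,480,230)); 
o=manip.get_obs();r=R.from_quat(o['ee_rot']);print('tip',(o['ee_pos']+r.apply([.131,0,-.0095]))*1000)
b=s['color'][110:230,370:500]; cv2.imwrite('pics/m5.png',cv2.resize(b,None,fx=5,fy=5,interpolation=2)[:,:,::-1])
E
```

```text
t 17.0 p [ 404.3 -287.6  156.5] yaw -44.46 pitch 44.88 zax [-0.501  0.497 -0.709] F [ 0.   0.5 -1.1] open 0.23 gf 50.0 j [ 0.7   0.96 -0.12  1.32 -0.04  1.64 -1.75]
brass n 61
 pct5 [ 440. -453.    6.] med [ 555. -395.    9.] pct95 [ 573. -329.  247.]
tip [ 475.42229869 -357.03850668   70.25112251]
```

Force is back to baseline, the tip is 70 mm up and the ring sits at z≈9 mm, so it is off the pick. The pick goes back to its mat.

```bash
python3 - <<'E'
from h import *
rows((430,-240,260,-30,0),(450,0,280,-5,0),(430,180,240,-3,0))
E
```

```text
-> [-5.9, 44.7, -13.8] [-0.084, -0.052, -0.0629] rows>= 5.5
-> [-15.6, 43.0, -37.4] [-0.2069, -0.2371, 0.0322] rows>= 6.9
-> [-16.4, 42.8, -39.3] [-0.278, -0.3511, 0.16] rows>= 9.5
```

Call:
step_arm([
  [-1, 8, -2, -0.017, -0.01, -0.013, 0],
  [-2, 16, -5, -0.034, -0.02, -0.025, 0],
  [-3, 24, -7, -0.05, -0.03, -0.037, 0],
  [-4, 31, -9, -0.067, -0.041, -0.05, 0],
  [-5, 38, -11, -0.076, -0.047, -0.057, 0],
  [-5.9, 44.7, -13.8, -0.084, -0.052, -0.063, 0],
  [-8, 44.2, -19, -0.109, -0.089, -0.044, 0],
  [-10, 43.8, -24, -0.133, -0.126, -0.025, 0],
  [-12, 43.5, -29, -0.158, -0.163, -0.006, 0],
  [-14, 43.2, -33, -0.182, -0.2, 0.013, 0],
  [-15.6, 43, -37.4, -0.207, -0.237, 0.032, 0],
  [-15.6, 43, -37.4, -0.207, -0.237, 0.032, 0],
])

```text
clock: 18.25
ee_pos: [0.4505, 0.0075, 0.2818]
ee_rot: [0.999, -0.038, 0.001, -0.004]
contact_force: [0.9, -0.8, -0.5]
opening: 0.229
gripper_force: 50.0
```

```bash
python3 - <<'E'
from h import *
st(); s=cap('top'); brass(s,(420,180,500,260)); 
rows((425,180,240,-3,0),(400,259,80,-3,0),(400,259,24.5,-3,0))
E
```

```text
t 18.25 p [450.5   7.5 281.8] yaw -4.34 pitch -0.05 zax [ 0.001  0.007 -1.   ] F [ 0.9 -0.8 -0.5] open 0.229 gf 50.0 j [ 0.24  0.29 -0.4   1.96  0.13  0.92 -1.87]
brass n 299
 pct5 [ 504. -464.    5.] med [ 537. -422.   12.] pct95 [ 573. -391.   15.]
-> [-0.3, 0.0, -1.7] [-0.0393, -0.1736, 0.042] rows>= 3.7
-> [-0.3, 0.0, -1.7] [-0.0705, -0.2496, 0.2023] rows>= 6.6
-> [-0.3, 0.0, -1.7] [-0.0705, -0.2494, 0.2578] rows>= 7.3
```

Call:
step_arm([
  [0, 0, -1.5, -0.01, -0.045, 0.01, 0],
  [0, 0, -1.5, -0.02, -0.09, 0.02, 0],
  [0, 0, -1.5, -0.03, -0.135, 0.03, 0],
  [0, 0, -1.5, -0.039, -0.174, 0.042, 0],
  [0, 0, -1.5, -0.052, -0.205, 0.08, 0],
  [0, 0, -1.5, -0.062, -0.23, 0.12, 0],
  [0, 0, -1.5, -0.0705, -0.2495, 0.16, 0],
  [0, 0, -1.5, -0.0705, -0.2495, 0.2, 0],
  [0, 0, -1.5, -0.0705, -0.2495, 0.225, 0],
  [0, 0, -1.5, -0.0705, -0.2495, 0.24, 0],
  [0, 0, -1.5, -0.0705, -0.2495, 0.24, 0],
  [0, 0, -1.5, -0.0705, -0.2495, 0.24, 0],
])

```text
clock: 19.5
ee_pos: [0.4018, 0.2549, 0.0414]
ee_rot: [1.0, -0.031, -0.0, -0.001]
contact_force: [0.2, 0.7, -1.9]
opening: 0.233
gripper_force: 50.0
```

```bash
python3 - <<'E'
from h import *
st(); rows((400,259,24.5,-4,0))
E
```

```text
t 19.5 p [401.8 254.9  41.4] yaw -3.6 pitch 0.03 zax [-0.     0.002 -1.   ] F [ 0.2  0.7 -1.9] open 0.233 gf 50.0 j [-0.46  0.71 -0.23  2.13  0.45  0.35 -2.7 ]
-> [-0.1, 0.0, 0.4] [-0.002, -0.0039, 0.017] rows>= 0.4
```

Call:
step_arm([
  [0, 0, 0, -0.002, -0.004, 0.008, 0],
  [0, 0, 0, -0.002, -0.004, 0.014, 0],
  [0, 0, 0, -0.002, -0.004, 0.0175, 0],
  [0, 0, 0, -0.002, -0.004, 0.0175, 0],
  [0, 0, 0, -0.002, -0.004, 0.0175, 0.6],
  [0, 0, 0, -0.002, -0.004, 0.0175, 0.6],
  [0, 0, 0, -0.002, -0.004, 0.0175, 0.6],
  [0, 0, 0, -0.002, -0.004, 0.0175, 0.6],
  [0, 0, 0, -0.002, -0.004, 0.0175, 0.6],
  [0, 0, 0, -0.002, -0.004, -0.02, 0.6],
  [0, 0, 0, -0.002, -0.004, -0.06, 0.6],
  [0, 0, 0, -0.002, -0.004, -0.1, 0.6],
])

```text
clock: 20.7
ee_pos: [0.3987, 0.2595, 0.1428]
ee_rot: [1.0, -0.03, -0.001, -0.001]
contact_force: [1.4, 0.8, -0.1]
opening: 0.601
gripper_force: 0.0
```

```bash
python3 - <<'E'
from h import *
st(); rows((480,120,300,-5.6),(585,45,330,-5.6),(590,17,280,-5.6))
E
```

```text
t 20.7 p [398.7 259.5 142.8] yaw -3.47 pitch 0.1 zax [-0.002  0.002 -1.   ] F [ 1.4  0.8 -0.1] open 0.601 gf 0.0 j [-0.36  0.53 -0.39  2.07  0.34  0.61 -2.62]
-> [-0.1, 0.1, 2.1] [0.0893, 0.134, -0.1577] rows>= 4.5
-> [-0.1, 0.1, 2.1] [0.1986, 0.2024, -0.188] rows>= 6.8
-> [-0.1, 0.1, 2.1] [0.2054, 0.2302, -0.1381] rows>= 6.8
```

Ring step done and the pick is back on its mat. Now the bar, gripping the post with fingers closing along x so joint 7 is relaxed.

```bash
python3 - <<'E'
from h import *
rows((440,160,300,40),(589,17,300,84.4))
E
```

```text
-> [-0.2, 0.0, -43.5] [0.047, 0.0965, -0.1575] rows>= 5.1
-> [-0.2, -0.0, -87.9] [0.2043, 0.2302, -0.1581] rows>= 10.2
```

Call:
step_arm([
  [0, 0, -8, 0.01, 0.02, -0.03, 0.7],
  [0, 0, -16, 0.02, 0.04, -0.07, 0.8],
  [0, 0, -24, 0.03, 0.06, -0.1, 1],
  [0, 0, -32, 0.04, 0.08, -0.13, 1],
  [0, 0, -40, 0.047, 0.0965, -0.158, 1],
  [0, 0, -48, 0.078, 0.122, -0.158, 1],
  [0, 0, -56, 0.11, 0.15, -0.158, 1],
  [0, 0, -64, 0.14, 0.177, -0.158, 1],
  [0, 0, -72, 0.17, 0.204, -0.158, 1],
  [0, 0, -80, 0.204, 0.23, -0.158, 1],
  [0, 0, -87.9, 0.204, 0.23, -0.158, 1],
  [0, 0, -87.9, 0.204, 0.23, -0.158, 1],
])

```text
clock: 21.9
ee_pos: [0.589, 0.0162, 0.2978]
ee_rot: [0.741, 0.671, 0.001, -0.002]
contact_force: [0.0, 1.2, -0.8]
opening: 0.995
gripper_force: 0.0
```

Call:
step_arm([
  [0, 0, 0, 0, 0, 0, 1],
  [0, 0, 0, 0, 0, 0, 1],
])

```text
clock: 22.1
ee_pos: [0.5883, 0.0184, 0.2992]
ee_rot: [0.741, 0.672, 0.001, -0.001]
contact_force: [0.3, 0.5, 0.2]
opening: 0.999
gripper_force: 0.0
```

```bash
python3 - <<'E'
from h import *
st(); rows((589,17.2,220,84.4),(589,17.2,181,84.4))
s=cap('side');P=cloud(s)*1000;hsv=cv2.cvtColor(s['color'],cv2.COLOR_RGB2HSV)
m=(hsv[...,0]>105)&(hsv[...,0]<130)&(hsv[...,1]>120)&(s['range_z']>.1);Q=P[m];Q=Q[(abs(Q[:,0]-590)<40)&(abs(Q[:,1]-17)<40)];T=Q[Q[:,2]>194];print(len(Q),len(T),np.median(T,0),np.percentile(Q,[3,97],axis=0).round(0))
E
```

```text
t 22.1 p [588.3  18.4 299.2] yaw 84.4 pitch -0.16 zax [-0.     0.003 -1.   ] F [0.3 0.5 0.2] open 0.999 gf 0.0 j [ 0.44  0.58 -0.86  1.58  0.46  1.2  -0.6 ]
-> [-0.0, -0.2, -0.0] [-0.0013, 0.0008, 0.0792] rows>= 1.6
-> [-0.0, -0.2, -0.0] [-0.0014, 0.0009, 0.1182] rows>= 2.4
80 46 [590.08186945  21.72536466 197.96933656] [[581.  13. 126.]
 [601.  32. 200.]]
```

Call:
step_arm([
  [0, 0, 0, 0, 0.001, 0.04, 1],
  [0, 0, 0, 0, 0.001, 0.08, 1],
  [0, 0, 0, 0, 0.001, 0.105, 1],
  [0, 0, 0, 0, 0.001, 0.118, 1],
  [0, 0, 0, 0, 0.001, 0.118, 0],
  [0, 0, 0, 0, 0.001, 0.118, 0],
  [0, 0, 0, 0, 0.001, 0.118, 0],
  [0, 0, 0, 0, 0.001, 0.118, 0],
  [0, 0, 0, 0, 0.001, 0.118, 0],
  [0, 0, 0, 0, 0.001, 0.118, 0],
  [0, 0, 0, 0, 0.001, 0.118, 0],
  [0, 0, 0, 0, 0.001, 0.118, 0],
], squeeze=40)

```text
clock: 23.35
ee_pos: [0.5899, 0.0176, 0.1809]
ee_rot: [0.741, 0.672, 0.001, -0.001]
contact_force: [0.4, -0.3, -0.1]
opening: 0.354
gripper_force: 0.0
```

Call:
step_arm([
  [0, 0, 0, 0, 0, 0, 0],
  [0, 0, 0, 0, 0, 0, 0],
  [0, 0, 0, 0, 0, 0, 0],
  [0, 0, 0, 0, 0, 0, 0],
  [0, 0, 0, 0, 0, 0, 0],
])

```text
clock: 23.85
ee_pos: [0.59, 0.0176, 0.1808]
ee_rot: [0.741, 0.672, 0.001, -0.001]
contact_force: [1.2, -0.5, -0.4]
opening: 0.232
gripper_force: 40.0
```

```bash
python3 - <<'E'
from h import *
st()
E
```

```text
t 23.85 p [590.   17.6 180.8] yaw 84.41 pitch -0.17 zax [-0.     0.003 -1.   ] F [ 1.2 -0.5 -0.4] open 0.232 gf 40.0 j [ 0.4   0.7  -0.78  1.72  0.58  0.97 -0.71]
```

Gripped, and the width of 21.8 mm matches the post. I lift straight up, slowly.

Call:
step_arm([
  [0, 0, 0, 0, 0, -0.005, 0],
  [0, 0, 0, 0, 0, -0.01, 0],
  [0, 0, 0, 0, 0, -0.018, 0],
  [0, 0, 0, 0, 0, -0.028, 0],
  [0, 0, 0, 0, 0, -0.04, 0],
  [0, 0, 0, 0, 0, -0.055, 0],
  [0, 0, 0, 0, 0, -0.07, 0],
  [0, 0, 0, 0, 0, -0.085, 0],
  [0, 0, 0, 0, 0, -0.1, 0],
  [0, 0, 0, 0, 0, -0.1, 0],
  [0, 0, 0, 0, 0, -0.1, 0],
])

```text
clock: 24.95
ee_pos: [0.59, 0.0172, 0.2812]
ee_rot: [0.741, 0.672, 0.001, -0.001]
contact_force: [-0.9, 0.1, -3.3]
opening: 0.229
gripper_force: 40.0
```

```bash
python3 - <<'E'
from h import *
st(); rows((430,10,281,84.4),(430,10,100,84.4))
s=cap('top');P=cloud(s)*1000
def cl(x,y,r,zl,zh):
    Q=P.reshape(-1,3);Q=Q[(abs(Q[:,0]-x)<r)&(abs(Q[:,1]-y)<r)&(Q[:,2]>zl)&(Q[:,2]<zh)];return len(Q),np.median(Q,0).round(0) if len(Q) else None
print(cl(430,10,140,8,150)); print('bar',cl(600,110,30,150,240),cl(580,-70,30,150,240))
E
```

```text
t 24.95 p [590.   17.2 281.2] yaw 84.4 pitch -0.16 zax [ 0.     0.003 -1.   ] F [-0.9  0.1 -3.3] open 0.229 gf 40.0 j [ 0.44  0.6  -0.85  1.6   0.48  1.16 -0.62]
-> [-0.0, -0.2, 0.0] [-0.0228, -0.1585, 0.0001] rows>= 3.2
-> [-0.0, -0.2, 0.0] [-0.0232, -0.1585, 0.1811] rows>= 4.8
(249, array([552.,  98.,  97.]))
bar (190, array([599., 117., 221.])) (0, None)
```

Call:
step_arm([
  [0, 0, 0, -0.006, -0.035, 0, 0],
  [0, 0, 0, -0.012, -0.07, 0, 0],
  [0, 0, 0, -0.018, -0.105, 0, 0],
  [0, 0, 0, -0.023, -0.14, 0, 0],
  [0, 0, 0, -0.023, -0.1585, 0, 0],
  [0, 0, 0, -0.023, -0.1585, 0, 0],
  [0, 0, 0, -0.023, -0.1585, 0.03, 0],
  [0, 0, 0, -0.023, -0.1585, 0.06, 0],
  [0, 0, 0, -0.023, -0.1585, 0.09, 0],
  [0, 0, 0, -0.023, -0.1585, 0.12, 0],
  [0, 0, 0, -0.023, -0.1585, 0.15, 0],
  [0, 0, 0, -0.023, -0.1585, 0.18, 0],
])

```text
clock: 26.2
ee_pos: [0.431, 0.0107, 0.0991]
ee_rot: [0.741, 0.672, 0.001, -0.002]
contact_force: [0.8, -0.1, -3.3]
opening: 0.233
gripper_force: 40.0
```

Call:
step_arm([
  [0, 0, 0, 0, 0, 0.005, 0],
  [0, 0, 0, 0, 0, 0.01, 0],
  [0, 0, 0, 0, 0, 0.014, 0],
  [0, 0, 0, 0, 0, 0.018, 0],
  [0, 0, 0, 0, 0, 0.021, 0],
  [0, 0, 0, 0, 0, 0.023, 0],
  [0, 0, 0, 0, 0, 0.025, 0],
  [0, 0, 0, 0, 0, 0.025, 0],
])

```text
clock: 27.0
ee_pos: [0.4299, 0.0104, 0.0758]
ee_rot: [0.741, 0.672, 0.001, -0.001]
contact_force: [-0.1, 0.5, -2.1]
opening: 0.231
gripper_force: 40.0
```

```bash
python3 - <<'E'
from h import *
st()
E
```

```text
t 27.0 p [429.9  10.4  75.8] yaw 84.41 pitch -0.17 zax [-0.     0.003 -1.   ] F [-0.1  0.5 -2.1] open 0.231 gf 40.0 j [ 0.32  0.66 -0.59  2.23  0.82  0.48 -1.02]
```

Call:
step_arm([
  [0, 0, 0, 0, 0, 0.001, 0],
  [0, 0, 0, 0, 0, 0.002, 0],
  [0, 0, 0, 0, 0, 0.002, 0],
  [0, 0, 0, 0, 0, 0.002, 1],
  [0, 0, 0, 0, 0, 0.002, 1],
  [0, 0, 0, 0, 0, 0.002, 1],
  [0, 0, 0, 0, 0, 0.002, 1],
  [0, 0, 0, 0, 0, 0.002, 1],
  [0, 0, 0, 0, 0, 0.002, 1],
  [0, 0, 0, 0, 0, -0.05, 1],
  [0, 0, 0, 0, 0, -0.1, 1],
  [0, 0, 0, 0, 0, -0.15, 1],
])

```text
clock: 28.2
ee_pos: [0.4291, 0.0104, 0.2253]
ee_rot: [0.74, 0.672, 0.0, -0.002]
contact_force: [1.0, -1.2, -0.6]
opening: 0.961
gripper_force: 0.0
```

Call:
step_arm([
  [0, 0, 0, 0, 0, -0.05, 1],
  [0, 0, 0, 0, 0, -0.08, 1],
  [0, 0, 0, -0.03, 0, -0.08, 1],
  [0, 0, 0, -0.07, 0, -0.08, 1],
  [0, 0, 0, -0.11, 0, -0.08, 1],
  [0, 0, 0, -0.11, 0, -0.08, 1],
])

```text
clock: 28.8
ee_pos: [0.418, -0.1053, 0.3028]
ee_rot: [0.744, 0.668, -0.001, -0.001]
contact_force: [-0.1, -0.1, 0.4]
opening: 0.996
gripper_force: 0.0
```

```bash
python3 - <<'E'
from h import *
np.set_printoptions(precision=1,suppress=True)
st(); c=cap('top'); P=cloud(c)*1000; hsv=cv2.cvtColor(c['color'],cv2.COLOR_RGB2HSV);H,S,V=[hsv[...,i].astype(int) for i in range(3)]
b=(H>105)&(H<130)&(S>120); Q=P[b]; Q=Q[(abs(Q[:,0]-430)<60)&(abs(Q[:,1])<80)]; print('post',len(Q),np.percentile(Q,[5,50,95],axis=0))
m=((H<13)|(H>174))&(S>150)&(V>90)
k,l,s,ce=cv2.connectedComponentsWithStats(m.astype(np.uint8))
for i in range(1,k):
    if s[i,4]>20:
        q=P[l==i]; print('blob',ce[i],s[i,4],np.median(q,0),'z98',np.percentile(q[:,2],95),'at z.135:',pz(c,*ce[i],.135)[:2]*1000)
P0=(580,0); top=c['color'][165:240,270:370]; cv2.imwrite('pics/m6.png',cv2.resize(c['color'][130:300,160:400],None,fx=3.3,fy=3.3,interpolation=2)[:,:,::-1])
# black caps
Q=P[(V<55)&(P[...,2]>120)&(P[...,2]<155)&(abs(P[...,0]-560)<35)&(abs(P[...,1]-17)<100)]; print('black pts',len(Q)); 
if len(Q):
    _,lab,ctr=cv2.kmeans(Q[:,:2].astype(np.float32),3,None,(3,50,.01),5,cv2.KMEANS_PP_CENTERS); print(ctr)
E
```

```text
t 28.8 p [ 418.  -105.3  302.8] yaw 83.88 pitch -0.04 zax [-0.  0. -1.] F [-0.1 -0.1  0.4] open 0.996 gf 0.0 j [ 0.9  0.3 -1.   1.9  0.3  1.  -0.3]
post 42 [[422.5   3.3  89.2]
 [430.8  11.4  92.2]
 [438.7  17.1  96. ]]
blob [284.3 141.1] 29 [738.1 113.1 129.1] z98 144.1959144483051 at z.135: [738.7 113.2]
blob [320.  184.2] 28 [628.1  15.9 133.2] z98 138.40828499255093 at z.135: [623.2  15.8]
blob [224.6 273.2] 219 [372.1 293.5  21.9] z98 25.38900382445228 at z.135: [386.4 263.3]
black pts 141
[[554.1 -39.1]
 [561.4  17.3]
 [565.3  77.7]]
```

View pics/m6.png

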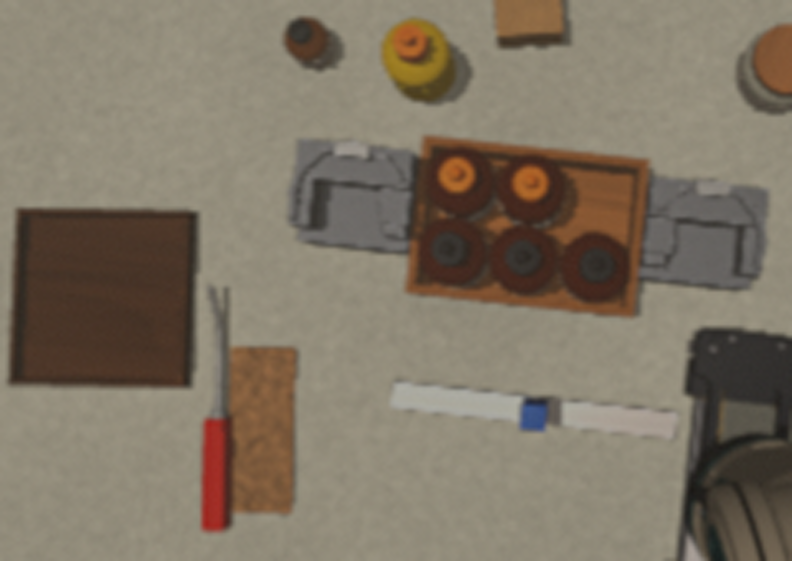

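The bar lies flat on the counter, with its post at (535,413). Orange caps are at (456,174) and (531,183), and their world positions match cells (30,60) and (30,0). The pick has been knocked off its mat, to (215,470), and I will mend that at the end. Bottles come first, with the left orange leading.

```bash
python3 - <<'E'
from h import *
st(); rows((626.5,73.8,250,84.4),(626.5,73.8,123,84.4))
E
```

```text
t 28.85 p [ 418.5 -102.2  303.1] yaw 84.07 pitch -0.15 zax [-0.001  0.003 -1.   ] F [ 0.4  1.3 -0.8] open 1.0 gf 0.0 j [ 0.93  0.33 -0.98  1.96  0.31  1.02 -0.3 ]
-> [-0.1, -0.2, -0.3] [0.1964, 0.1888, 0.0533] rows>= 5.6
-> [-0.1, -0.2, -0.3] [0.196, 0.189, 0.1803] rows>= 6.5
```

Call:
step_arm([
  [0, 0, -0.3, 0.033, 0.032, 0, 0.52],
  [0, 0, -0.3, 0.066, 0.064, 0, 0.52],
  [0, 0, -0.3, 0.1, 0.095, 0, 0.52],
  [0, 0, -0.3, 0.13, 0.125, 0, 0.52],
  [0, 0, -0.3, 0.165, 0.157, 0, 0.52],
  [0, 0, -0.3, 0.1964, 0.189, 0.02, 0.52],
  [0, 0, -0.3, 0.1964, 0.189, 0.053, 0.52],
  [0, 0, -0.3, 0.1964, 0.189, 0.053, 0.52],
  [0, 0, -0.3, 0.1964, 0.189, 0.053, 0.52],
])

```text
clock: 29.75
ee_pos: [0.6256, 0.0784, 0.251]
ee_rot: [0.738, 0.674, 0.0, -0.002]
contact_force: [0.3, -0.4, 0.9]
opening: 0.519
gripper_force: 0.0
```

```bash
python3 - <<'E'
from h import *
st(); rows((626.5,73.8,123,84.4))
E
```

```text
t 29.75 p [625.6  78.4 251. ] yaw 84.8 pitch -0.17 zax [-0.002  0.003 -1.   ] F [ 0.3 -0.4  0.9] open 0.519 gf 0.0 j [ 0.3   0.69 -0.83  1.52  0.53  1.17 -0.72]
-> [-0.1, -0.2, 0.4] [-0.0048, 0.0016, 0.128] rows>= 2.6
```

Call:
step_arm([
  [0, 0, 0.4, -0.0048, 0.0013, 0.03, 0.52],
  [0, 0, 0.4, -0.0048, 0.0013, 0.06, 0.52],
  [0, 0, 0.4, -0.0048, 0.0013, 0.09, 0.52],
  [0, 0, 0.4, -0.0048, 0.0013, 0.115, 0.52],
  [0, 0, 0.4, -0.0048, 0.0013, 0.128, 0.52],
  [0, 0, 0.4, -0.0048, 0.0013, 0.128, 0.52],
  [0, 0, 0.4, -0.0048, 0.0013, 0.128, 0],
  [0, 0, 0.4, -0.0048, 0.0013, 0.128, 0],
  [0, 0, 0.4, -0.0048, 0.0013, 0.128, 0],
  [0, 0, 0.4, -0.0048, 0.0013, 0.128, 0],
  [0, 0, 0.4, -0.0048, 0.0013, 0.128, 0],
  [0, 0, 0.4, -0.0048, 0.0013, 0.128, 0],
], squeeze=35)

```text
clock: 30.95
ee_pos: [0.6278, 0.0734, 0.1243]
ee_rot: [0.741, 0.671, 0.001, -0.001]
contact_force: [-1.8, -0.4, 6.3]
opening: 0.29
gripper_force: 35.0
```

```bash
python3 - <<'E'
from h import *
st(); rows((626.5,73.8,280,84.4),(524,432,280,84.4))
E
```

```text
t 30.95 p [627.8  73.4 124.3] yaw 84.31 pitch -0.19 zax [ 0.001  0.003 -1.   ] F [-1.8 -0.4  6.3] open 0.29 gf 35.0 j [ 0.26  0.82 -0.74  1.65  0.66  0.94 -0.82]
-> [0.0, -0.2, -0.1] [0.0008, -0.0012, -0.1557] rows>= 3.1
-> [0.0, -0.2, -0.1] [0.3471, -0.1387, -0.1547] rows>= 8.1
```

Call:
step_arm([
  [0, 0, 0, 0, 0, -0.01, 0],
  [0, 0, 0, 0, 0, -0.02, 0],
  [0, 0, 0, 0, 0, -0.035, 0],
  [0, 0, 0, 0, 0, -0.05, 0],
  [0, 0, 0, 0, 0, -0.07, 0],
  [0, 0, 0, 0, 0, -0.09, 0],
  [0, 0, 0, 0, 0, -0.11, 0],
  [0, 0, 0, 0, 0, -0.13, 0],
  [0, 0, 0, 0, 0, -0.15, 0],
  [0, 0, 0, 0, 0, -0.16, 0],
  [0, 0, 0, 0, 0, -0.16, 0],
  [0, 0, 0, 0, 0, -0.16, 0],
])

```text
clock: 32.15
ee_pos: [0.627, 0.0722, 0.2826]
ee_rot: [0.741, 0.671, 0.0, -0.001]
contact_force: [-0.0, 0.5, -2.4]
opening: 0.297
gripper_force: 35.0
```

```bash
python3 - <<'E'
from h import *
st(); rows((524,432,280,84.4),(524,432,140,84.4))
E
```

```text
t 32.15 p [627.   72.2 282.6] yaw 84.31 pitch -0.13 zax [-0.001  0.002 -1.   ] F [-0.   0.5 -2.4] open 0.297 gf 35.0 j [ 0.31  0.66 -0.84  1.48  0.51  1.23 -0.69]
-> [-0.1, -0.1, -0.1] [0.3478, -0.1381, 0.0036] rows>= 7.5
-> [-0.1, -0.1, -0.1] [0.3475, -0.1379, 0.1436] rows>= 8.0
```

Call:
step_arm([
  [0, 0, 0, 0.035, -0.014, 0, 0],
  [0, 0, 0, 0.07, -0.028, 0, 0],
  [0, 0, 0, 0.105, -0.042, 0, 0],
  [0, 0, 0, 0.14, -0.056, 0, 0],
  [0, 0, 0, 0.175, -0.07, 0, 0],
  [0, 0, 0, 0.21, -0.084, 0, 0],
  [0, 0, 0, 0.245, -0.098, 0, 0],
  [0, 0, 0, 0.28, -0.112, 0, 0],
  [0, 0, 0, 0.315, -0.126, 0, 0],
  [0, 0, 0, 0.34, -0.135, 0, 0],
  [0, 0, 0, 0.348, -0.138, 0, 0],
  [0, 0, 0, 0.348, -0.138, 0, 0],
])

```text
clock: 33.35
ee_pos: [0.5234, 0.4331, 0.2829]
ee_rot: [0.74, 0.672, -0.0, -0.001]
contact_force: [0.5, 0.0, -2.2]
opening: 0.292
gripper_force: 35.0
```

Call:
step_arm([
  [0, 0, 0, 0, 0, 0.02, 0],
  [0, 0, 0, 0, 0, 0.04, 0],
  [0, 0, 0, 0, 0, 0.06, 0],
  [0, 0, 0, 0, 0, 0.08, 0],
  [0, 0, 0, 0, 0, 0.1, 0],
  [0, 0, 0, 0, 0, 0.12, 0],
  [0, 0, 0, 0, 0, 0.135, 0],
  [0, 0, 0, 0, 0, 0.145, 0],
  [0, 0, 0, 0, 0, 0.145, 0],
])

```text
clock: 34.25
ee_pos: [0.5246, 0.4311, 0.1375]
ee_rot: [0.742, 0.671, -0.001, -0.001]
contact_force: [-0.6, -0.5, -3.0]
opening: 0.292
gripper_force: 35.0
```

```bash
python3 - <<'E'
from h import *
st(); rows((524,432,121,84.4))
E
```

```text
t 34.25 p [524.6 431.1 137.5] yaw 84.24 pitch -0.02 zax [-0.002  0.001 -1.   ] F [-0.6 -0.5 -3. ] open 0.292 gf 35.0 j [-0.34  0.86 -0.73  1.49  0.63  1.03 -1.33]
-> [-0.1, -0.0, -0.2] [0.0008, -0.0006, 0.0165] rows>= 0.3
```

Call:
step_arm([
  [0, 0, 0, 0, 0, 0.004, 0],
  [0, 0, 0, 0, 0, 0.008, 0],
  [0, 0, 0, 0, 0, 0.012, 0],
  [0, 0, 0, 0, 0, 0.014, 0],
  [0, 0, 0, 0, 0, 0.016, 0],
  [0, 0, 0, 0, 0, 0.016, 0],
])

```text
clock: 34.85
ee_pos: [0.5244, 0.4329, 0.1229]
ee_rot: [0.741, 0.671, 0.001, -0.001]
contact_force: [-0.6, 0.4, -3.0]
opening: 0.292
gripper_force: 35.0
```

```bash
python3 - <<'E'
from h import *
st()
E
```

```text
t 34.85 p [524.4 432.9 122.9] yaw 84.32 pitch -0.15 zax [-0.001  0.003 -1.   ] F [-0.6  0.4 -3. ] open 0.292 gf 35.0 j [-0.35  0.88 -0.72  1.5   0.64  1.01 -1.34]
```

Not touching yet, so a few mm more, then release and rise.

Call:
step_arm([
  [0, 0, 0, 0, 0, 0.001, 0],
  [0, 0, 0, 0, 0, 0.002, 0],
  [0, 0, 0, 0, 0, 0.003, 0],
  [0, 0, 0, 0, 0, 0.003, 0],
])

```text
clock: 35.25
ee_pos: [0.5245, 0.4337, 0.1223]
ee_rot: [0.741, 0.671, 0.002, -0.001]
contact_force: [-1.5, -1.4, 7.8]
opening: 0.292
gripper_force: 35.0
```

```bash
python3 - <<'E'
from h import *
st()
E
```

```text
t 35.25 p [524.5 433.7 122.3] yaw 84.31 pitch -0.23 zax [ 0.001  0.004 -1.   ] F [-1.5 -1.4  7.8] open 0.292 gf 35.0 j [-0.35  0.88 -0.72  1.5   0.64  1.   -1.34]
```

Call:
step_arm([
  [0, 0, 0, 0, 0, -0.001, 0],
  [0, 0, 0, 0, 0, -0.001, 0.52],
  [0, 0, 0, 0, 0, -0.001, 0.52],
  [0, 0, 0, 0, 0, -0.001, 0.52],
  [0, 0, 0, 0, 0, -0.001, 0.52],
  [0, 0, 0, 0, 0, -0.001, 0.52],
  [0, 0, 0, 0, 0, -0.03, 0.52],
  [0, 0, 0, 0, 0, -0.07, 0.52],
  [0, 0, 0, 0, 0, -0.11, 0.52],
  [0, 0, 0, 0, 0, -0.14, 0.52],
  [0, 0, 0, 0, 0, -0.14, 0.52],
  [0, 0, 0, 0, 0, -0.14, 0.52],
])

```text
clock: 36.45
ee_pos: [0.5246, 0.4326, 0.2605]
ee_rot: [0.741, 0.671, 0.001, -0.001]
contact_force: [-0.2, 0.1, -0.8]
opening: 0.524
gripper_force: 0.0
```

```bash
python3 - <<'E'
from h import *
st(); rows((620.7,14.3,262,84.4),(620.7,14.3,123,84.4))
E
```

```text
t 36.45 p [524.6 432.6 260.5] yaw 84.31 pitch -0.2 zax [ 0.001  0.003 -1.   ] F [-0.2  0.1 -0.8] open 0.524 gf 0.0 j [-0.32  0.74 -0.79  1.36  0.53  1.25 -1.25]
-> [0.0, -0.2, -0.1] [-0.4067, 0.1371, -0.0029] rows>= 8.6
-> [0.0, -0.2, -0.1] [-0.4072, 0.1371, 0.1361] rows>= 9.0
```

```bash
cat >> h.py <<'E'
def oranges():
    np.set_printoptions(precision=1,suppress=True)
    c=cap('top'); P=cloud(c)*1000; hsv=cv2.cvtColor(c['color'],cv2.COLOR_RGB2HSV);H,S,V=[hsv[...,i].astype(int) for i in range(3)]
    m=((H<13)|(H>174))&(S>150)&(V>90); k,l,s,ce=cv2.connectedComponentsWithStats(m.astype(np.uint8))
    for i in range(1,k):
        if s[i,4]>15: q=P[l==i]; print('blob',ce[i],s[i,4],np.median(q,0),'cap@z135:',pz(c,*ce[i],.135)[:2]*1000)
    return c,P,H,S,V
E
python3 - <<'E'
from h import *
c,P,H,S,V=oranges()
Q=P[(V<55)&(P[...,2]>120)&(P[...,2]<155)&(abs(P[...,0]-560)<35)&(abs(P[...,1]-17)<100)]; 
_,lab,ctr=cv2.kmeans(Q[:,:2].astype(np.float32),3,None,(3,50,.01),5,cv2.KMEANS_PP_CENTERS); print(ctr)
E
```

```text
blob [284.4 142.4] 40 [737.3 113.  129.1] cap@z135: [735.2 112.7]
blob [320.4 184.9] 34 [622.4  14.7 123.9] cap@z135: [621.4  15. ]
blob [162.9 219.6] 55 [523.7 433.5 133.3] cap@z135: [524.4 433. ]
blob [224.7 273.2] 225 [371.7 293.4  22.1] cap@z135: [386.2 263.2]
[[554.4 -41. ]
 [560.4  17.6]
 [564.4  76.9]]
```

Call:
step_arm([
  [0, 0, 0, -0.04, 0.0137, 0, 0.52],
  [0, 0, 0, -0.08, 0.0274, 0, 0.52],
  [0, 0, 0, -0.12, 0.041, 0, 0.52],
  [0, 0, 0, -0.16, 0.055, 0, 0.52],
  [0, 0, 0, -0.2, 0.068, 0, 0.52],
  [0, 0, 0, -0.24, 0.082, 0, 0.52],
  [0, 0, 0, -0.28, 0.095, 0, 0.52],
  [0, 0, 0, -0.32, 0.108, 0, 0.52],
  [0, 0, 0, -0.36, 0.122, 0, 0.52],
  [0, 0, 0, -0.395, 0.134, 0, 0.52],
  [0, 0, 0, -0.407, 0.137, 0, 0.52],
  [0, 0, 0, -0.407, 0.137, 0, 0.52],
])

```text
clock: 37.7
ee_pos: [0.62, 0.0115, 0.257]
ee_rot: [0.743, 0.67, -0.0, -0.002]
contact_force: [-0.5, 1.1, 0.0]
opening: 0.52
gripper_force: 0.0
```

```bash
python3 - <<'E'
from h import *
st(); rows((620.7,14.3,123,84.4))
E
```

```text
t 37.7 p [620.   11.5 257. ] yaw 84.08 pitch -0.13 zax [-0.003  0.003 -1.   ] F [-0.5  1.1  0. ] open 0.52 gf 0.0 j [ 0.42  0.67 -0.84  1.54  0.53  1.17 -0.63]
-> [-0.2, -0.1, -0.3] [0.0025, 0.0009, 0.134] rows>= 2.7
```

Call:
step_arm([
  [0, 0, 0, 0, 0, 0.03, 0.52],
  [0, 0, 0, 0, 0, 0.06, 0.52],
  [0, 0, 0, 0, 0, 0.09, 0.52],
  [0, 0, 0, 0, 0, 0.12, 0.52],
  [0, 0, 0, 0, 0, 0.136, 0.52],
  [0, 0, 0, 0, 0, 0.136, 0.52],
  [0, 0, 0, 0, 0, 0.136, 0],
  [0, 0, 0, 0, 0, 0.136, 0],
  [0, 0, 0, 0, 0, 0.136, 0],
  [0, 0, 0, 0, 0, 0.136, 0],
  [0, 0, 0, 0, 0, 0.136, 0],
  [0, 0, 0, 0, 0, 0.136, 0],
])

```text
clock: 38.9
ee_pos: [0.6212, 0.0148, 0.1242]
ee_rot: [0.741, 0.671, 0.002, -0.001]
contact_force: [-1.9, -0.7, 6.6]
opening: 0.294
gripper_force: 35.0
```

```bash
python3 - <<'E'
from h import *
st(); rows((524,360,284,84.4))
E
```

```text
t 38.9 p [621.2  14.8 124.2] yaw 84.3 pitch -0.2 zax [ 0.002  0.003 -1.   ] F [-1.9 -0.7  6.6] open 0.294 gf 35.0 j [ 0.37  0.81 -0.75  1.68  0.66  0.92 -0.74]
-> [0.1, -0.2, -0.1] [0.3344, -0.1308, -0.1588] rows>= 7.9
```

Call:
step_arm([
  [0, 0, 0, 0, 0, -0.01, 0],
  [0, 0, 0, 0, 0, -0.02, 0],
  [0, 0, 0, 0, 0, -0.035, 0],
  [0, 0, 0, 0, 0, -0.05, 0],
  [0, 0, 0, 0, 0, -0.07, 0],
  [0, 0, 0, 0, 0, -0.09, 0],
  [0, 0, 0, 0, 0, -0.11, 0],
  [0, 0, 0, 0, 0, -0.13, 0],
  [0, 0, 0, 0, 0, -0.15, 0],
  [0, 0, 0, 0, 0, -0.16, 0],
  [0, 0, 0, 0, 0, -0.16, 0],
  [0, 0, 0, 0, 0, -0.16, 0],
])

```text
clock: 40.1
ee_pos: [0.6201, 0.0137, 0.2825]
ee_rot: [0.741, 0.671, 0.0, -0.001]
contact_force: [0.7, -0.5, -1.6]
opening: 0.292
gripper_force: 35.0
```

Call:
step_arm([
  [0, 0, 0, 0.034, -0.013, 0, 0],
  [0, 0, 0, 0.067, -0.026, 0, 0],
  [0, 0, 0, 0.1, -0.039, 0, 0],
  [0, 0, 0, 0.134, -0.052, 0, 0],
  [0, 0, 0, 0.167, -0.065, 0, 0],
  [0, 0, 0, 0.2, -0.078, 0, 0],
  [0, 0, 0, 0.234, -0.091, 0, 0],
  [0, 0, 0, 0.267, -0.104, 0, 0],
  [0, 0, 0, 0.3, -0.117, 0, 0],
  [0, 0, 0, 0.325, -0.127, 0, 0],
  [0, 0, 0, 0.334, -0.131, 0, 0],
  [0, 0, 0, 0.334, -0.131, 0, 0],
])

```text
clock: 41.3
ee_pos: [0.5221, 0.3601, 0.283]
ee_rot: [0.74, 0.672, 0.0, -0.002]
contact_force: [-0.0, -0.3, -2.6]
opening: 0.29
gripper_force: 35.0
```

Call:
step_arm([
  [0, 0, 0, 0, 0, 0.02, 0],
  [0, 0, 0, 0, 0, 0.04, 0],
  [0, 0, 0, 0, 0, 0.06, 0],
  [0, 0, 0, 0, 0, 0.08, 0],
  [0, 0, 0, 0, 0, 0.1, 0],
  [0, 0, 0, 0, 0, 0.12, 0],
  [0, 0, 0, 0, 0, 0.135, 0],
  [0, 0, 0, 0, 0, 0.148, 0],
  [0, 0, 0, 0, 0, 0.154, 0],
  [0, 0, 0, 0, 0, 0.156, 0],
  [0, 0, 0, 0, 0, 0.156, 0],
])

```text
clock: 42.4
ee_pos: [0.525, 0.3648, 0.1322]
ee_rot: [0.741, 0.671, 0.006, -0.003]
contact_force: [-0.5, 3.4, 14.6]
opening: 0.291
gripper_force: 35.0
```

```bash
python3 - <<'E'
from h import *
st()
E
```

```text
t 42.4 p [525.  364.8 132.2] yaw 84.33 pitch -0.77 zax [ 0.005  0.013 -1.   ] F [-0.5  3.4 14.6] open 0.291 gf 35.0 j [-0.23  0.81 -0.74  1.63  0.64  0.94 -1.29]
```

Unexpected contact 10 mm early. I raise and check.

Call:
step_arm([
  [0, 0, 0, 0, 0, -0.015, 0],
  [0, 0, 0, 0, 0, -0.03, 0],
  [0, 0, 0, 0, 0, -0.05, 0],
  [0, 0, 0, 0, 0, -0.05, 0],
  [0, 0, 0, 0, 0, -0.05, 0],
])

```text
clock: 42.9
ee_pos: [0.5236, 0.3589, 0.178]
ee_rot: [0.742, 0.671, 0.001, -0.001]
contact_force: [0.3, 0.2, -1.9]
opening: 0.292
gripper_force: 35.0
```

```bash
python3 - <<'E'
from h import *
st(); c,P,H,S,V=oranges()
s=cap('side');h=cv2.cvtColor(s['color'],cv2.COLOR_RGB2HSV).astype(int);Q=cloud(s)*1000
m=((h[...,0]<13)|(h[...,0]>174))&(h[...,1]>150)&(h[...,2]>60); k,l,st_,ce=cv2.connectedComponentsWithStats(m.astype(np.uint8))
for i in range(1,k):
    if st_[i,4]>15: q=Q[l==i]; print('side',ce[i],st_[i,4],np.percentile(q,[5,50,95],axis=0).round(0).tolist())
# occupancy of tray region by height, side camera
B=Q.reshape(-1,3);B=B[(B[:,0]>440)&(B[:,0]<610)&(B[:,1]>290)&(B[:,1]<480)&(B[:,2]>-10)&(B[:,2]<200)]
g=np.full((10,10),-1.)
for i in range(10):
  for j in range(10):
    w=B[(B[:,0]//17==(440+17*i)//17)&(B[:,1]//19==(290+19*j)//19)]
    if len(w)>2: g[i,j]=np.median(w[:,2])
print(g.round(0))
E
```

```text
t 42.9 p [523.6 358.9 178. ] yaw 84.26 pitch -0.15 zax [ 0.     0.003 -1.   ] F [ 0.3  0.2 -1.9] open 0.292 gf 35.0 j [-0.21  0.76 -0.77  1.6   0.59  1.03 -1.25]
blob [284.6 142.4] 40 [736.7 112.7 127.4] cap@z135: [735.1 112.2]
blob [183.6 220. ] 36 [523.7 355.4 192.3] cap@z135: [524.2 377.2]
blob [225.1 264.3] 104 [397.9 292.2  22.2] cap@z135: [409.4 262.6]
side [255.4 208.1] 154 [[724.0, 107.0, 100.0], [732.0, 123.0, 122.0], [748.0, 132.0, 138.0]]
side [231.  297.1] 136 [[512.0, 365.0, 166.0], [520.0, 371.0, 188.0], [532.0, 376.0, 204.0]]
side [206.7 343.2] 261 [[510.0, 426.0, 109.0], [518.0, 440.0, 131.0], [530.0, 449.0, 146.0]]
side [325.8 369.2] 558 [[324.0, 289.0, 17.0], [368.0, 298.0, 20.0], [413.0, 307.0, 23.0]]
[[  9.  -0.  -1.  -2.  -1.  -0.  -1.  -1.  -1.  -1.]
 [  1.  -2.  11.  10.  10.  11.  10.  15.  21.  -1.]
 [  1.  -1.   7.   5.   5.   5.   5.   5.   5.  -1.]
 [  2.  -1.   7.   7.   5.   5.   5.   5.   5.   5.]
 [ 11.  -1.  22. 124. 120.  84.   7.  70.  65.  34.]
 [  1.  -1.   7.   4. 161. 104.  93. 130. 119.  52.]
 [ -1.  -1.   4.   5. 153.   6.  97. 132. 100.   7.]
 [ -2.  -1.  -1.   5.   5.   4.  -1.  -1.  96.   5.]
 [ -1.  -1.  -1.   5.   5.   5.  -1.  -1.   5.   5.]
 [ -1.  -1.  -1.   5.   4.   6.  -1.  -1.   5.   5.]]
```

```bash
python3 - <<'E'
from h import *
np.set_printoptions(precision=1,suppress=True)
c=cap('top')
for p in((17,210),(197,212),(190,385),(11,382)): print(pz(c,160+(p[0]+.5)/3.3-.5,130+(p[1]+.5)/3.3-.5,.022)*1000)
s=cap('side'); k=1.25
for p in((292,396),(357,450),(215,460)): print('side',pz(s,p[0]/k,p[1]/k,.022)*1000)
Q=cloud(s)*1000;B=Q.reshape(-1,3)
for x in range(450,500,10):
    w=B[(abs(B[:,0]-x)<5)&(abs(B[:,1]-320)<40)&(B[:,2]>17)&(B[:,2]<30)]; print(x,len(w),np.percentile(w[:,1],[10,50,90]) if len(w) else '')
hsv=cv2.cvtColor(s['color'],cv2.COLOR_RGB2HSV); 
for nm,cc in(('top',c),):
    P=cloud(cc)*1000;B=P.reshape(-1,3)
    for lo,hi,ax in((290,345,1),(450,500,1),(420,470,0),(580,630,0)):
        o=1-ax; w=B[(B[:,ax]>lo)&(B[:,ax]<hi)&(abs(B[:,o]-(524 if ax else 396))<60)&(B[:,2]>15)&(B[:,2]<30)]; print(nm,ax,lo,len(w),np.percentile(w[:,ax],[10,50,90]) if len(w) else '')
E
```

```text
[604.1 480.8  22. ]
[603.9 316.4  22. ]
[449.  317.8  22. ]
[449.4 479.7  22. ]
side [597.  329.5  22. ]
side [439.8 333.4  22. ]
side [598.7 483.9  22. ]
450 52 [329.1 340.7 356.2]
460 15 [327.4 330.  331.4]
470 14 [326.5 329.3 331.2]
480 15 [326.  329.2 331.2]
490 15 [326.9 329.4 331.5]
top 1 290 140 [294.1 323.2 327.5]
top 1 450 8 [477.7 478.6 481.5]
top 0 420 48 [446.1 448.9 450.3]
top 0 580 63 [600.1 602.8 605.7]
```

The tray's real centre is y≈401, so the base had caught the near wall. I shift 8 mm in +y and lower again.

Call:
step_arm([
  [0, 0, 0, 0.008, 0, 0, 0],
  [0, 0, 0, 0.008, 0, 0, 0],
  [0, 0, 0, 0.008, 0, 0.015, 0],
  [0, 0, 0, 0.008, 0, 0.03, 0],
  [0, 0, 0, 0.008, 0, 0.04, 0],
  [0, 0, 0, 0.008, 0, 0.047, 0],
  [0, 0, 0, 0.008, 0, 0.052, 0],
  [0, 0, 0, 0.008, 0, 0.055, 0],
  [0, 0, 0, 0.008, 0, 0.055, 0],
])

```text
clock: 44.0
ee_pos: [0.5248, 0.374, 0.1265]
ee_rot: [0.741, 0.672, 0.006, -0.004]
contact_force: [-1.7, 5.4, 13.1]
opening: 0.291
gripper_force: 35.0
```

```bash
python3 - <<'E'
from h import *
st()
E
```

```text
t 44.0 p [524.8 374.  126.5] yaw 84.4 pitch -0.82 zax [ 0.004  0.014 -1.   ] F [-1.7  5.4 13.1] open 0.291 gf 35.0 j [-0.24  0.83 -0.73  1.62  0.65  0.94 -1.3 ]
```

Call:
step_arm([
  [0, 0, 0, 0, 0, -0.02, 0],
  [0, 0, 0, 0, 0, -0.05, 0],
  [0, 0, 0, 0, 0, -0.05, 0],
  [0, 0, 0, 0, 0, -0.05, 0],
])

```text
clock: 44.4
ee_pos: [0.5241, 0.3673, 0.1725]
ee_rot: [0.741, 0.671, 0.001, -0.001]
contact_force: [0.1, -0.4, -1.3]
opening: 0.293
gripper_force: 35.0
```

```bash
python3 - <<'E'
from h import *
np.set_printoptions(precision=1,suppress=True)
st(); s=cap('side');Q=cloud(s)*1000;h=cv2.cvtColor(s['color'],cv2.COLOR_RGB2HSV).astype(int)
print(s['color'][int(343+22),207],h[365,207])
def slices(x0,y0,z0,z1,step=12):
    B=Q.reshape(-1,3);n=0
    for z in range(z0,z1,step):
        w=B[(abs(B[:,0]-x0)<36)&(abs(B[:,1]-y0)<36)&(abs(B[:,2]-z)<step/2)]
        if len(w)>12:
            from scipy.optimize import least_squares
            f=least_squares(lambda p:np.hypot(w[:,0]-p[0],w[:,1]-p[1])-p[2],[x0,y0,25],loss='soft_l1'); print(z,len(w),f.x)
print('first');slices(522,437,12,96)
print('held');slices(522,372,55,150)
cv2.imwrite('pics/z.png',cv2.resize(s['color'][240:400,150:300],None,fx=4,fy=4)[:,:,::-1])
E
```

```text
t 44.4 p [524.1 367.3 172.5] yaw 84.3 pitch -0.17 zax [ 0.  0. -1.] F [ 0.1 -0.4 -1.3] open 0.293 gf 35.0 j [-0.2  0.8 -0.8  1.6  0.6  1.  -1.3]
[70 44 32] [  9 138  70]
first
12 195 [529.5 433.5  35.8]
24 104 [523.7 435.8  29.7]
36 117 [523.2 436.   29.5]
48 120 [523.4 436.   29.5]
60 125 [523.5 435.8  29.7]
72 130 [523.7 435.8  29.5]
84 157 [523.4 435.9  29. ]
held
67 85 [522.  354.   29.3]
79 97 [523.4 355.4  30.8]
91 103 [523.  357.9  30.4]
103 113 [523.  359.9  30.2]
115 127 [523.4 362.   30.3]
127 130 [524.3 363.9  30.4]
139 167 [523.  366.1  28.8]
```

The held bottle hangs tilted about 9.5° in the pads, base toward -y, while the first stands upright. I rotate the tool to level it.

Call:
step_arm([
  [0, 3, 0, 0, 0, 0, 0],
  [0, 6, 0, 0, 0, 0, 0],
  [0, 9.5, 0, 0, 0, 0, 0],
  [0, 9.5, 0, 0, 0, 0, 0],
  [0, 9.5, 0, 0, 0, 0, 0],
])

```text
clock: 44.95
ee_pos: [0.5237, 0.3666, 0.1716]
ee_rot: [0.739, 0.668, 0.061, -0.057]
contact_force: [-1.0, -0.3, -1.9]
opening: 0.291
gripper_force: 35.0
```

```bash
cat >> h.py <<'E'
def slices(Q,x0,y0,z0,z1,step=12):
    from scipy.optimize import least_squares
    B=Q.reshape(-1,3)
    for z in range(z0,z1,step):
        w=B[(abs(B[:,0]-x0)<36)&(abs(B[:,1]-y0)<36)&(abs(B[:,2]-z)<step/2)]
        if len(w)>12:
            f=least_squares(lambda p:np.hypot(w[:,0]-p[0],w[:,1]-p[1])-p[2],[x0,y0,25],loss='soft_l1'); print(z,len(w),f.x.round(1))
E
python3 - <<'E'
from h import *
st(); slices(cloud(cap('side'))*1000,522,372,55,140)
p=manip.get_obs()['ee_pos']*1000; o=manip.get_obs(); r=R.from_quat(o['ee_rot'])
print(r.inv().apply((np.array([524,368,125])-p)/1000).round(4))
E
```

```text
t 44.95 p [523.7 366.6 171.6] yaw 84.24 pitch -9.53 zax [ 0.014  0.165 -0.986] F [-1.  -0.3 -1.9] open 0.291 gf 35.0 j [-0.09  0.75 -0.83  1.7   0.58  0.83 -1.22]
67 110 [523.  369.7  29.3]
79 111 [523.3 370.   29.7]
91 122 [523.1 370.3  29.6]
103 122 [523.  370.3  29.5]
115 135 [523.3 370.5  29.7]
127 136 [523.5 370.6  29.4]
139 174 [523.4 371.1  28.8]
[-0.0074  0.0004  0.0466]
```

Upright now, with its centre at y≈367 after the bias. I lower it straight down.

Call:
step_arm([
  [0, 0, 0, -0.0024, 0, 0.015, 0],
  [0, 0, 0, -0.0048, 0, 0.03, 0],
  [0, 0, 0, -0.0064, 0, 0.04, 0],
  [0, 0, 0, -0.0071, 0, 0.044, 0],
  [0, 0, 0, -0.0074, 0, 0.0465, 0],
  [0, 0, 0, -0.0077, 0, 0.048, 0],
  [0, 0, 0, -0.0079, 0, 0.0495, 0],
  [0, 0, 0, -0.0079, 0, 0.0495, 0],
])

```text
clock: 45.8
ee_pos: [0.5241, 0.3681, 0.123]
ee_rot: [0.739, 0.669, 0.062, -0.057]
contact_force: [-0.2, -0.3, -1.8]
opening: 0.293
gripper_force: 35.0
```

```bash
python3 - <<'E'
from h import *
st(); slices(cloud(cap('side'))*1000,522,371,20,100)
E
```

```text
t 45.8 p [524.1 368.1 123. ] yaw 84.3 pitch -9.68 zax [ 0.016  0.167 -0.986] F [-0.2 -0.3 -1.8] open 0.293 gf 35.0 j [-0.12  0.81 -0.78  1.74  0.64  0.74 -1.26]
20 100 [523.7 371.7  29.4]
32 97 [523.6 371.6  29.7]
44 106 [524.  371.9  29.8]
56 104 [524.1 372.   29.8]
68 118 [523.7 372.3  29.5]
80 130 [524.1 372.4  29.4]
92 175 [523.9 372.5  28.5]
```

Call:
step_arm([
  [0, 0, 0, 0, 0, 0.0015, 0],
  [0, 0, 0, 0, 0, 0.0015, 0],
  [0, 0, 0, 0, 0, 0.0015, 0.52],
  [0, 0, 0, 0, 0, 0.0015, 0.52],
  [0, 0, 0, 0, 0, 0.0015, 0.52],
  [0, 0, 0, 0, 0, 0.0015, 0.52],
  [0, 0, 0, 0, 0, 0.0015, 0.52],
  [0, 0, 0, 0.005, 0, -0.03, 0.52],
  [0, 0, 0, 0.011, 0, -0.068, 0.52],
  [0, 0, 0, 0.018, 0, -0.108, 0.52],
  [0, 0, 0, 0.023, 0, -0.14, 0.52],
  [0, 0, 0, 0.023, 0, -0.14, 0.52],
])

```text
clock: 47.05
ee_pos: [0.5256, 0.3697, 0.27]
ee_rot: [0.738, 0.669, 0.067, -0.057]
contact_force: [0.9, 0.5, -0.4]
opening: 0.518
gripper_force: 0.0
```

```bash
python3 - <<'E'
from h import *
np.set_printoptions(precision=1,suppress=True)
st(); s=cap('side');Q=cloud(s)*1000; slices(Q,522,371,24,90,20); slices(Q,522,437,24,90,20)
c,P,H,S,V=oranges()
h=(P[...,0]<440)&(P[...,1]>200)&(P[...,1]<350); m=((H<6)|(H>174))&(S>150)&(V>60); v,u=np.where(m); W=np.array([pz(c,a,b,.021)*1000 for a,b in zip(u,v)]); W=W[(W[:,0]<440)&(W[:,1]>200)&(W[:,1]<350)]
print('handle',len(W),cv2.minAreaRect(W[:,:2].astype(np.float32)),W.min(0),W.max(0))
q=Q[(cv2.cvtColor(s['color'],cv2.COLOR_RGB2HSV)[...,1]>150)&(abs(Q[...,0]-370)<70)&(abs(Q[...,1]-290)<50)&(Q[...,2]<40)&(Q[...,2]>15)]; print('side handle',cv2.minAreaRect(q[:,:2].astype(np.float32)),np.median(q,0))
B=Q.reshape(-1,3)
for x in(440,460,480,500,520):
    w=B[(abs(B[:,0]-x)<8)&(abs(B[:,1]-292)<30)&(B[:,2]>6)&(B[:,2]<40)&(B[:,1]<316)]; print('shank',x,len(w),np.median(w,0) if len(w) else '')
for p in((230,347),(296,347),(290,513),(230,513)): print('mat',pz(c,160+p[0]/3.3,130+p[1]/3.3,.003)*1000)
E
```

```text
t 47.05 p [525.6 369.7 270. ] yaw 84.35 pitch -10.04 zax [ 0.   0.2 -1. ] F [ 0.9  0.5 -0.4] open 0.518 gf 0.0 j [-0.1  0.7 -0.9  1.6  0.5  1.  -1.1]
24 165 [523.2 371.6  29.5]
44 178 [523.3 371.5  29.7]
64 197 [523.3 371.5  29.6]
84 262 [523.1 371.9  28.5]
24 193 [525.2 434.7  31.1]
44 212 [525.2 434.9  31.3]
64 223 [525.  434.9  31.1]
84 303 [523.3 435.9  28.5]
blob [284.6 142.4] 38 [736.2 112.2 129. ] cap@z135: [735.2 112.2]
blob [187.3 219.8] 27 [527.1 370.3 128.8] cap@z135: [524.8 367.3]
blob [225.1 265.5] 122 [395.  292.6  22.3] cap@z135: [406.2 262.8]
handle 136 ((390.4734191894531, 291.92706298828125), (55.434513092041016, 20.69715118408203), 1.567793369293213) [363.  281.3  21. ] [418.2 303.   21. ]
side handle ((369.1503601074219, 297.8669738769531), (98.4254379272461, 21.496902465820312), 0.5167798399925232) [366.9 298.1  20.3]
shank 440 24 [440.4 297.6  13.2]
shank 460 27 [459.7 298.   13.4]
shank 480 26 [479.1 298.4  12.5]
shank 500 26 [501.2 298.8  14.9]
shank 520 32 [520.2 300.6  25. ]
mat [481.6 286.7   3. ]
mat [482.4 226.4   3. ]
mat [333.5 228.4   3. ]
mat [332.7 282.6   3. ]
```

Both orange bottles stand upright at (523,368) and (523,433). The pick now lies on the counter with its handle at y≈294 and yaw≈0.4°, so I re-grasp it and return it to the mat.

```bash
python3 - <<'E'
from h import *
rows((403,294,220,130,0),(403,294,150,180.4,0))
E
```

```text
-> [3.9, -9.1, -45.6] [-0.0911, -0.1133, 0.0301] rows>= 5.4
-> [8.1, -7.3, -95.8] [-0.1029, -0.1134, 0.0991] rows>= 11.2
```

Call:
step_arm([
  [1, -3, -8, -0.018, -0.023, 0, 0.52],
  [2, -6, -16, -0.037, -0.045, 0, 0.52],
  [3, -9, -24, -0.055, -0.068, 0.01, 0.52],
  [3.5, -9.1, -32, -0.073, -0.09, 0.02, 0.52],
  [3.9, -9.1, -40, -0.0911, -0.1133, 0.03, 0.52],
  [4, -9, -48, -0.0911, -0.1133, 0.03, 0.52],
  [5, -8.8, -56, -0.093, -0.1134, 0.045, 0.52],
  [5.5, -8.5, -64, -0.095, -0.1134, 0.06, 0.52],
  [6, -8.2, -72, -0.097, -0.1134, 0.07, 0.52],
  [7, -8, -80, -0.1, -0.1134, 0.085, 0.52],
  [7.5, -7.6, -88, -0.1029, -0.1134, 0.099, 0.52],
  [8.1, -7.3, -95.8, -0.1029, -0.1134, 0.099, 0.52],
])

```text
clock: 48.35
ee_pos: [0.4011, 0.2921, 0.1466]
ee_rot: [-0.006, 1.0, -0.002, -0.003]
contact_force: [-0.0, -0.3, 0.5]
opening: 0.519
gripper_force: 0.0
```

Call:
step_arm([
  [0, 0, 0, 0, 0, 0, 0.52],
  [0, 0, 0, 0, 0, 0, 0.52],
  [0, 0, 0, 0, 0, 0, 0.52],
])

```text
clock: 48.65
ee_pos: [0.4026, 0.294, 0.1497]
ee_rot: [-0.002, 1.0, -0.0, -0.0]
contact_force: [1.1, -0.4, 0.5]
opening: 0.525
gripper_force: 0.0
```

```bash
python3 - <<'E'
from h import *
np.set_printoptions(precision=1,suppress=True)
st(); rows((403,294,60,180.4,0),(403,294,22,180.4,0))
s=cap('side');Q=cloud(s)*1000;q=Q[(cv2.cvtColor(s['color'],cv2.COLOR_RGB2HSV)[...,1]>150)&(abs(Q[...,0]-370)<70)&(abs(Q[...,1]-290)<50)&(Q[...,2]<40)&(Q[...,2]>15)]; print('side handle',len(q),cv2.minAreaRect(q[:,:2].astype(np.float32)),np.median(q,0))
E
```

```text
t 48.65 p [402.6 294.  149.7] yaw -179.76 pitch -0.05 zax [-0. -0. -1.] F [ 1.1 -0.4  0.5] open 0.525 gf 0.0 j [ 0.   0.8 -1.2  2.   0.9  1.  -0. ]
-> [-0.0, -0.0, -0.2] [-0.0005, 0.0, 0.0897] rows>= 1.8
-> [-0.0, -0.0, -0.2] [-0.0005, 0.0, 0.1277] rows>= 2.6
side handle 423 ((368.2009582519531, 298.1007080078125), (99.04100799560547, 22.00468635559082), 1.5462530851364136) [354.4 298.3  20.5]
```

Call:
step_arm([
  [0, 0, 0, 0, 0, 0.04, 0.52],
  [0, 0, 0, 0, 0, 0.08, 0.52],
  [0, 0, 0, 0, 0, 0.11, 0.52],
  [0, 0, 0, 0, 0, 0.127, 0.52],
  [0, 0, 0, 0, 0, 0.127, 0.52],
  [0, 0, 0, 0, 0, 0.127, 0],
  [0, 0, 0, 0, 0, 0.127, 0],
  [0, 0, 0, 0, 0, 0.127, 0],
  [0, 0, 0, 0, 0, 0.127, 0],
  [0, 0, 0, 0, 0, 0.127, 0],
  [0, 0, 0, 0, 0, 0.127, 0],
  [0, 0, 0, 0, 0, 0.127, 0],
], squeeze=50)

```text
clock: 49.9
ee_pos: [0.403, 0.2946, 0.0234]
ee_rot: [-0.003, 1.0, 0.0, 0.0]
contact_force: [0.4, 0.7, 5.2]
opening: 0.247
gripper_force: 47.9
```

```bash
python3 - <<'E'
from h import *
st(); rows((403,256,60,179.5,0))
E
```

```text
t 49.9 p [403.  294.6  23.4] yaw -179.64 pitch 0.03 zax [ 0.     0.001 -1.   ] F [0.4 0.7 5.2] open 0.247 gf 47.9 j [-0.08  0.98 -0.99  2.06  1.19  0.84 -0.24]
-> [0.1, 0.0, 0.9] [0.0003, -0.0386, -0.0367] rows>= 1.1
```

Call:
step_arm([
  [0, 0, 0, 0, 0, -0.01, 0],
  [0, 0, 0, 0, 0, -0.025, 0],
  [0, 0, 0, 0, 0, -0.03, 0],
  [0, 0, 0, 0, -0.012, -0.03, 0],
  [0, 0, 0, 0, -0.025, -0.03, 0],
  [0, 0, 0, 0, -0.037, -0.03, 0],
  [0, 0, 0, 0, -0.037, -0.03, 0],
  [0, 0, 0, 0, -0.037, -0.02, 0],
  [0, 0, 0, 0, -0.037, -0.012, 0],
  [0, 0, 0, 0, -0.037, -0.007, 0],
  [0, 0, 0, 0, -0.037, -0.005, 0],
  [0, 0, 0, 0, -0.037, -0.005, 0],
])

```text
clock: 51.1
ee_pos: [0.4025, 0.2574, 0.0274]
ee_rot: [-0.004, 1.0, -0.0, -0.001]
contact_force: [-0.2, 0.8, -0.9]
opening: 0.24
gripper_force: 47.5
```

```bash
python3 - <<'E'
from h import *
st()
E
```

```text
t 51.1 p [402.5 257.4  27.4] yaw -179.6 pitch -0.08 zax [-0.001 -0.    -1.   ] F [-0.2  0.8 -0.9] open 0.24 gf 47.5 j [-0.01  0.96 -0.99  2.12  1.21  0.82 -0.22]
```

Call:
step_arm([
  [0, 0, 0, 0, 0, 0.001, 0],
  [0, 0, 0, 0, 0, 0.001, 0.52],
  [0, 0, 0, 0, 0, 0.001, 0.52],
  [0, 0, 0, 0, 0, 0.001, 0.52],
  [0, 0, 0, 0, 0, 0.001, 0.52],
  [0, 0, 0, 0, 0, 0.001, 0.52],
  [0, 0, 0, 0, 0, -0.03, 0.52],
  [0, 0, 0, 0, 0, -0.07, 0.52],
  [0, 0, 0, 0, 0, -0.11, 0.52],
  [0, 0, 0, 0, 0, -0.15, 0.52],
  [0, 0, 0, 0, 0, -0.18, 0.52],
  [0, 0, 0, 0, 0, -0.18, 0.52],
])

```text
clock: 52.3
ee_pos: [0.4044, 0.259, 0.2116]
ee_rot: [-0.003, 1.0, 0.002, 0.003]
contact_force: [0.9, -0.3, 0.3]
opening: 0.521
gripper_force: 0.0
```

```bash
python3 - <<'E'
from h import *
np.set_printoptions(precision=1,suppress=True)
st(); s=cap('side');Q=cloud(s)*1000;q=Q[(cv2.cvtColor(s['color'],cv2.COLOR_RGB2HSV)[...,1]>150)&(abs(Q[...,0]-370)<70)&(abs(Q[...,1]-262)<40)&(Q[...,2]<40)&(Q[...,2]>12)]; print('side handle',len(q),cv2.minAreaRect(q[:,:2].astype(np.float32)),np.percentile(q[:,2],[10,50,90]))
slices(Q,522,371,24,90,30); slices(Q,522,437,24,90,30)
c,P,H,S,V=oranges(); brass(c,(420,180,500,260))
K=P[(V<55)&(P[...,2]>120)&(P[...,2]<155)&(abs(P[...,0]-560)<35)&(abs(P[...,1]-17)<100)]
_,lab,ctr=cv2.kmeans(K[:,:2].astype(np.float32),3,None,(3,50,.01),5,cv2.KMEANS_PP_CENTERS); print('black',ctr,[np.percentile(K[lab[:,0]==i][:,2],90) for i in range(3)])
b=(H>105)&(H<130)&(S>120); W=P[b]; W=W[(abs(W[:,0]-430)<60)&(abs(W[:,1])<80)]; print('post',np.median(W,0))
E
```

```text
t 52.3 p [404.4 259.  211.6] yaw -179.67 pitch 0.33 zax [ 0.  0. -1.] F [ 0.9 -0.3  0.3] open 0.521 gf 0.0 j [ 0.1  0.7 -1.2  2.   0.8  1.   0.1]
side handle 317 ((368.1348571777344, 258.0765075683594), (97.20487213134766, 22.174571990966797), 0.3937683403491974) [19.4 21.4 23.2]
24 254 [523.4 371.6  29.6]
54 274 [523.3 371.5  29.7]
84 543 [520.7 373.3  25.5]
24 289 [525.4 434.7  31.3]
54 325 [524.6 435.2  30.7]
84 609 [520.8 437.1  25.4]
blob [284.4 142.3] 38 [737.  113.2 129.1] cap@z135: [735.5 112.7]
blob [162.9 219.8] 60 [523.5 433.9 132.6] cap@z135: [524.1 432.9]
blob [186.1 220. ] 51 [524.1 369.2 132.8] cap@z135: [524.2 370.5]
blob [305.2 218.5] 23 [531.6  57.9  68.3] cap@z135: [531.7  54.1]
blob [332.4 221.3] 25 [524.  -16.6  68.2] cap@z135: [525.2 -17.8]
blob [237.2 258.6] 20 [414.4 258.3  22.4] cap@z135: [424.8 231.1]
brass n 308
 pct5 [ 504. -464.    5.] med [ 537. -423.   12.] pct95 [ 573. -390.   16.]
black [[554.9 -40.9]
 [564.8  76.1]
 [559.1  18.3]] [np.float64(150.851025475053), np.float64(152.93115339617276), np.float64(151.8196787679005)]
post [430.6  11.5  92.7]
```

Everything checks out, and the robot is clear of all objects. I hand in the job.

```bash
python3 -c "
from cell import order
print(order.job_done())"
```

```text
the job is handed in; nothing more can be done
None
```

The job is handed in at about 52 s on the clock, with no verdict returned; my last camera check showed the ring in the dish, the bar flat with its post up, both orange bottles upright in the tray, the three black ones upright in the crate and the pick on its mat, which it had been knocked off mid-run.

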